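# Hitch the pull coupler onto a glued concrete core

### The job

The glue on this core has set, so get it ready for the pull test. Pull up the red index plunger on the jig's post and give it a quarter turn so that it stays up, slide the clamp arm out from under it and lay it on the rubber mat. Then stand the fallen coupler upright on the bench, let go and take it afresh from above, lower it gently all the way down over the ball on the glued plate with its raised lever pointing away from the post, and press the red lever fully down; leave the plunger up and all other things where they are.

Things in the scene. Friction and masses are not known exactly. Their poses are not given: they have to be found in the camera images.
- jig: Blue gluing jig bolted to the bench, origin on the bench under the ball's axis, z up. Its x points from the post (40 x 45 mm, axis at x = -105 mm) to the ball. Base plate x -140..+70, y -75..+75, 12 mm thick. Concrete core 100 mm wide, z 12..72; glued steel plate 100 mm wide, top at z 84. Post with receiver and its roof reaches z 158; receiver ends at x = -85. Core jaws up to z 42, screws to y +-105
- ball (a point): centre of the 30 mm steel ball standing on the glued plate: 24 mm above the plate, 108 mm above the bench; the neck under it is 14 mm thick. At the start the clamp arm's pad lies on it
- knob_grip (a point): middle of the index plunger's round red knob, 28 mm wide, 30 mm tall (15 mm up and down from here), vertical axis, on top of the receiver; at rest 198 mm above the bench. Below the knob is a 24 mm sleeve, down to z 158. Moves up and turns with the knob
- plunger (a joint): lift of the index plunger, m: 0 = down, its 10 mm pin through the arm; at most 0.015. Spring pulls it down with 7 N at 0, 10 N at 0.012. Its cross pin runs in a slot of the sleeve; from about 0.013 up it is clear and the knob can be turned; turned and let go, it rests on the sleeve at 0.012, pin clear of the arm
- plunger_knob (a joint): turn of the plunger knob, rad, counter-clockwise from above positive, range -1.6..1.6; 0 = in the slot. Turned by 0.7 or more either way while lifted (a quarter turn is best) it stays up when let go. Turns easily
- clamp_arm: steel bar 190 x 25 x 12 mm along its own x, 0.42 kg; origin under the bar's middle, z up. Its tail (-x end, with a hole for the pin at x = -75) sits in the jig's receiver, 2 mm play each side, 3 mm above, so it comes out only along the jig's +x: 40 mm to clear the roof. Round pad 24 mm wide, 10 mm thick under it at x = +30, on the ball. In the jig: underside 133 mm above the bench
- coupler: pull coupler, about 0.57 kg: aluminium housing 56 x 56 mm, 55 mm tall, with a 34 mm square socket 41 mm deep open at its mouth; origin at the mouth's centre, z out through the 24 mm steel stem (z 55..105, then a 30 mm head to 111), x towards the lever; two toes at the mouth reach to x = 46. Starts lying on its +y side: stem level, roughly away from the robot. Seated, the mouth rests on the glued plate, 84 mm above the bench
- stem_grip (a point): on the coupler's stem axis, 82 mm from the mouth; the stem is 24 mm thick and free from 59 to 105 mm from the mouth. 28 mm above the bench while the coupler lies
- socket (a point): point in the coupler's socket, 24 mm from the mouth on its axis; it meets the ball's centre when the coupler is seated
- coupler_lever (a joint): latch lever, rad: 0 = raised (40 degrees up from level, jaw open), 0.7 = fully down (level, jaw under the ball). Stays where it is left (0.08 N m friction, about 1.3 N at the grip). Starts at 0 to 0.1. Pivot 25 mm from the coupler's axis on +x, 20 mm above the mouth, axis along y
- lever_tip (a point): middle of the lever's red grip (32 mm long, 22 mm wide, 10 mm thick), 64 mm from the pivot; pressed down it swings outward and down, to 20 mm above the mouth's level and 89 mm from the coupler's axis
- mat: black rubber mat stuck to the bench, 250 (its x) x 140 (its y) mm, 4 mm thick, origin under its centre
- cylinder_a: concrete cylinder, 100 mm wide, 200 mm tall, paper label on top; origin under its centre; leave alone
- cylinder_b: concrete cylinder, 100 mm wide, 200 mm tall, paper label on top; origin under its centre; leave alone
- spare_plate: spare steel pull plate, 100 mm wide, 12 mm thick, with its own 30 mm ball (top at 51 mm); lies on the bench, not glued to anything and not the one to hitch to; origin under its centre; leave alone
- capping_ring: steel ring, 112 mm wide, 30 mm high; origin under its centre; leave alone
- wrench: open wrench, 160 mm long, 8 mm thick, along its own x; origin at the middle; leave alone
- brush: paint brush, 200 mm long, 20 mm thick, along its own x; origin at the middle; leave alone
- glue_tin: round adhesive tin, 80 mm wide, 110 mm tall; origin under its centre; leave alone
There are look-alikes about, which are no part of the job. Leave any purple look-alike of the coupler alone.

How it is judged:
By the outcome, as a careful person would: the job done as asked, in the order asked, and still so for the second after the job is handed in, with the robot touching nothing.
It also fails if it takes over 72 s, if anything falls off the work surface, if the arm or the gripper's body presses on something with over 40 N, if the wrist force passes 120 N, or if a joint passes its speed limit or range.

### The arm

A 6-joint arm with a two-finger parallel gripper is mounted at the origin on the work surface. World frame = base frame: x ahead of the robot, y to its left, z up, the work surface at z = 0. Lengths are in mm, angles in rad, forces in N, time in s.
With the tool pointing down it reaches from about 250 to 800 mm from the base axis. Payload 3.9 kg.
Tool frame: the origin (TCP) lies at the very end of the fingers, on their centre line; the grasp point (between the pads) lies r.grip_depth behind it (r.grip_depth is the distance from the TCP to the grasp point, in mm); z points along the fingers, y is the line along which they close (so a half turn about z gives the same grasp; the last joint's range is limited). The gripper opens to 85 mm and grips with 20 to 120 N. Pads are 22 mm wide; open, the fingers measure 114 mm over their backs; the gripper's body (76 mm by 85 mm) begins 54 mm behind the grasp point. The pads swing forward as they close: fully open they stand 13 mm farther back than shut.
Start: joints at [1.151, 0.26, -0.138, 1.173, 0, 1.571], TCP at [213.973, 479.407, 231.304] pointing down, gripper open.
Joint ranges: [-2.78, 2.78], [-0.83, 1.72], [-1.28, 1.37], [-1.9, 2.12], [-1.57, 1.48], [-3.14, 3.14]. Speed limits (rad/s): [2.57, 2.57, 3.14, 3.14, 3.14, 3.14].

### API

Orientations are given as a rotation vector (axis times angle).
In Python, from plant import telemetry, optics, r gives the robot as it stands. The module is installed in compiled form; this text tells all that it offers.
- The arm moves only by the tool play_rows, never from a script. Its argument "commands" is a list of rows, each an object of numbers: "wx", "wy", "wz": the turn, a rotation vector about the tool's x, y, z scaled (see below); "x", "y", "z": the shift along the tool's x, y, z scaled (see below); "fingers": the opening, from 0 (shut) to 1 (fully open). In form: [{"wx": .., "wy": .., "wz": .., "x": .., "y": .., "z": .., "fingers": ..}, ...]. A call has 1 to 10 rows; each row shifts and turns the commanded pose from where the row before left it, along the tool's axes as they then stand; what a row does not reach is not made up. The controller multiplies each number of a shift by 0.05 m and each number of a turn by 5 degrees. A row lasts 1/10 s, in which the tool goes at most 50 mm and 8.59 degrees, less where a joint would pass 70% of its speed; a pose out of reach is approached as far as the arm can. A call with a number of a shift or a turn outside -1 to 1 is refused whole. A call with a gripper value outside its range is refused whole. The fingers move at their own pace and stop on an object; "force" is the grip in N (left out, the last holds). Time passes only in rows, so rows that do not move let the fingers close. It gives the time, the measured TCP pose, the force, the opening and the grip force at its end, in the units of the state.
- telemetry.observe(): the state, without advancing time (a new reading comes with each control period).
- optics.camera(name): name is "side" or "top" or "wrist"; returns a dict with "color" (384x512x3 uint8, red, green, blue), "depth" (384x512 float32, mm along the optical axis (not along the pixel's ray), 0 where there is no reading), "intrinsics" (3x3 intrinsics, pixels), "rvec" (rotation vector, rad) and "tvec" (3), from world to camera coordinates, as OpenCV has them. Camera axes: x right, y down, z forward; pixel columns grow to the right and rows downward; lengths in mm; the calibration is good to about 2 mm. A picture is of the moment at which its call begins.
- r.sign_off(): hands the job in; it is judged then, once.
The state is a dict: "clock": time; "joints": joint angles; "joint_vel": joint speeds; "effort": joint torques, N m; "ee_pos": TCP position; "tcp_rot": TCP orientation; "force": force on the tool from outside, world axes, zero at the start; "moment": the same for the moment, N m; "opening": finger opening in mm; "finger_force": force on a finger pad.
Only numpy, scipy, OpenCV 4.12 (cv2) and the standard library are available. Lean on these libraries where they do the work, as an engineer would, in place of code of your own. Each camera call takes 0.05 s, during which the arm holds its last target. There are 200 camera calls.

## Working session

There is one attempt and no reset: what is moved stays moved. The work goes in short steps, Python scripts to look and compute and a tool call to move; the robot and the scene stay as the last step left them, time stands still between calls to the robot, and variables do not carry over. Pictures are saved under pics/ and viewed, at most 10 in all, crops included, and the job is handed in when it is done.

Besides the shell and the picture viewer there is one more tool, called after ">>>" as name(argument=value, ...) on one line, values as JSON. play_rows: Moves the arm, as the interface text tells. Shifts and turns lie within -1 to 1; 1 stands for 0.05 m of shift or 5 degrees of turn. Its arguments: {"type":"object","properties":{"commands":{"type":"array"},"force":{"type":"number"}},"required":["commands"]}

```bash
mkdir -p pics; cat > h.py <<'E'
import numpy as np, cv2
from scipy.spatial.transform import Rotation as R
from plant import telemetry, optics, r
def shot(n):
    c=optics.camera(n); np.savez('last_'+n+'.npz',**c); return c
def load(n): return dict(np.load('last_'+n+'.npz'))
def cloud(c):
    d=c['depth'];v,u=np.indices(d.shape);K=c['intrinsics']
    p=np.stack([(u-K[0,2])/K[0,0]*d,(v-K[1,2])/K[1,1]*d,d],-1)
    M=R.from_rotvec(np.ravel(c['rvec'])).as_matrix()
    w=(p-np.ravel(c['tvec']))@M; w[d==0]=np.nan; return w
def save(c,name,crop=None,s=1):
    i=c['color'][...,::-1]
    if crop: i=i[crop[1]:crop[3],crop[0]:crop[2]]
    cv2.imwrite('pics/'+name,cv2.resize(i,None,fx=s,fy=s,interpolation=cv2.INTER_CUBIC))
E
python3 - <<'E'
from h import *
s=telemetry.observe();print(s,r.grip_depth)
a=shot('top');b=shot('side')
save(a,'top.png',s=1.5);save(b,'side.png',s=1.5)
for c in(a,b):
    M=R.from_rotvec(np.ravel(c['rvec'])).as_matrix();print(-M.T@np.ravel(c['tvec']),M[2],c['intrinsics'][0,0])
E
```

```text
{'clock': 0.0, 'joints': array([ 1.15095722e+00,  2.60684416e-01, -1.39393308e-01,  1.17268017e+00,
        1.08854363e-05,  1.57081213e+00]), 'joint_vel': array([ 0.00016881, -0.00049733,  0.0021607 , -0.00088635, -0.00149729,
       -0.00074458]), 'effort': array([ 1.31506113e-03, -4.05674171e+01,  2.53923655e+01,  1.86616281e-02,
       -1.57639479e-04,  1.78884576e-06]), 'ee_pos': array([213.71489708, 478.78246523, 230.45551204]), 'tcp_rot': array([-6.54585516e-01, -3.07221064e+00,  3.00962959e-03]), 'force': array([0.37252001, 0.42005709, 0.40839297]), 'moment': array([-0.030196  , -0.00645639,  0.01725539]), 'finger_force': 0.0, 'opening': 85.87938570350288} 18.700000000000003
[ 385.69186081   57.32481632 1551.04888625] [ 0.11682863 -0.00949106 -0.99310674] 411.20974736329094
[ 313.9384365  -935.79904605  795.85760597] [ 0.18787245  0.81781164 -0.54395594] 438.1562682837556
```

View pics/top.png

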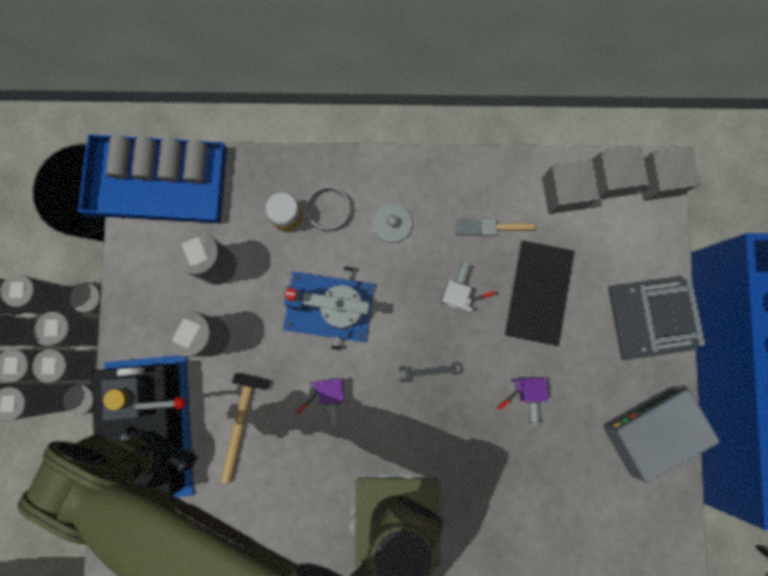

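View pics/side.png

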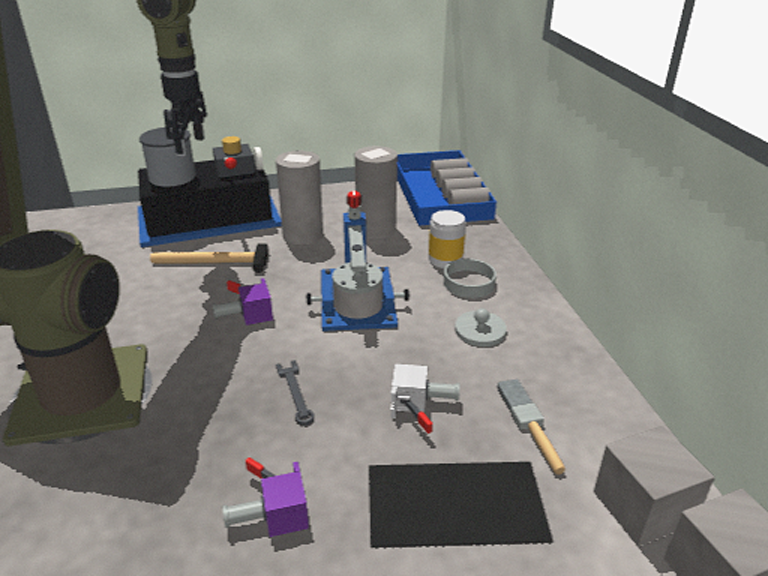

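Top view (768-px scale): the jig is at (330,305), with its red knob at (291,294) on the post and the clamp arm running right to (365,303).
- **Coupler candidates:** the silver one at (460,293) with its red lever at (487,295); purple ones at (327,390) and (532,388), which I won't use. I choose the silver one.
- **Red knob candidates:** (291,294) on the jig post, or the red ball at (178,403) on the pump or box, which is not part of the jig. I choose the post knob.
- **Ball candidates:** the jig ball under the arm, or the spare plate ball at (393,220), which I leave alone.
- **Mat:** (540,293).

```bash
python3 - <<'E'
from h import *
np.set_printoptions(precision=1,suppress=True)
for n in('top','side'):
    c=load(n);w=cloud(c);hsv=cv2.cvtColor(c['color'],cv2.COLOR_RGB2HSV)
    red=((hsv[...,0]<8)|(hsv[...,0]>172))&(hsv[...,1]>150)&(hsv[...,2]>70)
    k,l,st,ce=cv2.connectedComponentsWithStats(red.astype(np.uint8))
    for i in range(1,k):
        if st[i,4]>8:
            p=w[l==i];print(n,'red',ce[i],st[i,4],np.nanmedian(p,0),np.nanmin(p,0),np.nanmax(p,0))
    X,Y,Z=w[...,0],w[...,1],w[...,2]
    blk=(hsv[...,2]<50)&(abs(Z-4)<8)&(X>250)&(X<720)&(Y<-80)
    k,l,st,ce=cv2.connectedComponentsWithStats(blk.astype(np.uint8));i=1+np.argmax(st[1:,4])
    print('mat',cv2.minAreaRect(w[l==i][:,:2].astype(np.float32)),np.nanmedian(w[l==i],0))
    if n=='top':
        m=(Z>130)&(Z<152)&(X>380)&(X<620)&(Y>30)&(Y<300);print('arm',cv2.minAreaRect(w[m][:,:2].astype(np.float32)),m.sum(),np.nanmedian(w[m],0))
        m=(Z>72)&(Z<92)&(X>380)&(X<620)&(Y>60)&(Y<300)
        print('plate',cv2.minEnclosingCircle(w[m][:,:2].astype(np.float32)),np.nanmedian(w[m],0))
        m=(Z>5)&(Z<19)&(X>350)&(X<640)&(Y>0)&(Y<300)&(hsv[...,0]>100)&(hsv[...,0]<130)&(hsv[...,1]>120)
        print('base',cv2.minAreaRect(w[m][:,:2].astype(np.float32)))
    m=(Z>12)&(Z<70)&(X>420)&(X<600)&(Y<-20)&(Y>-190)
    k,l,st,ce=cv2.connectedComponentsWithStats(m.astype(np.uint8));i=1+np.argmax(st[1:,4]);p=w[l==i]
    print('coupler',ce[i],st[i],p.min(0),p.max(0))
    hi=p[p[:,2]>50];print('housing top',cv2.minAreaRect(hi[:,:2].astype(np.float32)))
    lo=w[(Z>20)&(Z<45)&(X>535)&(X<640)&(Y<-50)&(Y>-190)];
    if len(lo)>3:print('stem',len(lo),cv2.minAreaRect(lo[:,:2].astype(np.float32)),lo.min(0),lo.max(0))
t=load('top');s=load('side')
a=cv2.resize(t['color'][160:260,170:370],(800,400));b=cv2.resize(s['color'][225:305,240:340],(250,200))
save(t,'crop.png',(170,165,370,265),4)
E
```

```text
top red [325.3 195.9] 12 [ 549.5 -221.7   37.5] [ 545.5 -234.6   31.9] [ 553.3 -209.7   49.5]
top red [193.2 198. ] 14 [521.1 243.7 210.7] [517.9 233.9 204.5] [524.4 250.4 216.1]
top red [118.9 268.4] 48 [293.9 475.9 209.4] [266.2 466.3  12.1] [304.  532.7 217.1]
top red [335.5 269.1] 17 [ 282.8 -253.8   37.3] [ 275.7 -264.6   33.6] [ 290.1 -244.5   44.6]
top red [200.8 271.8] 9 [270.  232.9  39.2] [262.9 225.8  36.4] [277.1 239.5  41.2]
mat ((559.1189575195312, -358.8930358886719), (131.21627807617188, 242.93417358398438), 78.77582550048828) [ 556.7 -358.7    3.7]
arm ((522.4827270507812, 170.78887939453125), (189.00701904296875, 42.70133972167969), 85.45638275146484) 337 [515.1 156.5 144.6]
plate ((518.84619140625, 175.7181854248047), 83.05036163330078) [502.1 142.5  83.8]
base ((518.899658203125, 173.79611206054688), (205.40463256835938, 145.44944763183594), 81.8055419921875)
coupler [304.5 195.5] [293 183  24  25 332] [ 508.  -188.3   12.1] [ 598.1 -103.6   66.6]
housing top ((545.1586303710938, -146.43531799316406), (72.4046401977539, 55.91421890258789), 71.26423645019531)
stem 
[... 383 characters left out ...]
2. ] [282.4 297.   42.7]
side red [283. 281.] 81 [ 550.6 -226.2   35.5] [ 543.9 -239.1   19.1] [ 559.8 -207.2   43.4]
side red [169.2 310.9] 91 [ 282.2 -257.9   36.7] [ 271.1 -269.8   20.1] [ 294.5 -243.1   41.8]
mat ((560.1458740234375, -357.70611572265625), (142.1829833984375, 246.87918090820312), 79.2952651977539) [ 561.9 -367.9    5. ]
coupler [274.9 258.1] [261 243  35  33 781] [ 509.8 -189.7   12.3] [ 599.9 -107.7   60.7]
housing top ((548.2264404296875, -147.37893676757812), (79.6633071899414, 57.171302795410156), 71.151611328125)
stem 337 ((581.8229370117188, -165.34385681152344), (94.9300537109375, 40.20275115966797), 6.6268486976623535) [ 535.2 -189.7   20.8] [ 629.2 -144.8   44.8]
```

View pics/crop.png

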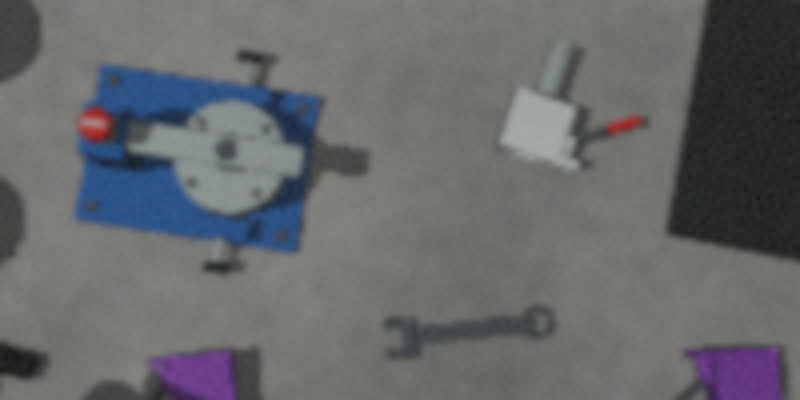

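The crop confirms the choices: knob at (96,125), arm pointing right and away from the post, silver coupler with its stem up and to the right and its lever on the -y side. Now I rise and hover over the knob.

>>> play_rows(commands=[{"z": -1,"fingers": 1},{"z": -0.6},{"x": -0.95,"y": -0.22},{"x": -0.95,"y": -0.22},{"x": -0.95,"y": -0.22},{"x": -0.95,"y": -0.22},{"x": -0.95,"y": -0.22},{"x": -0.95,"y": -0.22},{"x": -0.95,"y": -0.22},{"x": -0.95,"y": -0.22}])

```text
invalid input
```

>>> play_rows(commands=[{"wz": -1},{"wz": -1},{"wz": -1},{"wz": -0.2},{"x": 0},{"x": 0}])

```text
invalid input
```

```bash
cat >> h.py <<'E'
def st():
    s=telemetry.observe();M=R.from_rotvec(s['tcp_rot']).as_matrix()
    print('t',round(s['clock'],2),'pos',s['ee_pos'].round(1),'hdg x,y',np.degrees(np.arctan2(M[1,:2],M[0,:2])).round(1),'zax',M[:,2].round(3),'j',s['joints'].round(2),'F',s['force'].round(1),'M',s['moment'].round(2),'open',round(s['opening'],1),round(s['finger_force'],1)); return s,M
def go(p):
    "rows needed (tool axes, units) to get TCP to p"
    s,M=st(); d=M.T@(np.array(p)-s['ee_pos']);print('units xyz',(d/50).round(2))
E
python3 - <<'E'
from h import *
st();c=shot('wrist');save(c,'w1.png',s=1.5)
M=R.from_rotvec(np.ravel(c['rvec'])).as_matrix();print(-M.T@np.ravel(c['tvec']),M[2],c['intrinsics'][0,0])
E
```

```text
t 0.1 pos [213.8 478.9 230.6] hdg x,y [155.9  65.9] zax [-0.001 -0.002 -1.   ] j [ 1.15  0.26 -0.14  1.17 -0.    1.57] F [ 0.4  0.2 -0.4] M [ 0.   -0.01  0.  ] open 85.3 0.0
[139.8654679  512.62792497 373.71525028] [ 0.28700588 -0.13026937 -0.94902978] 316.83353715392633
```

View pics/w1.png

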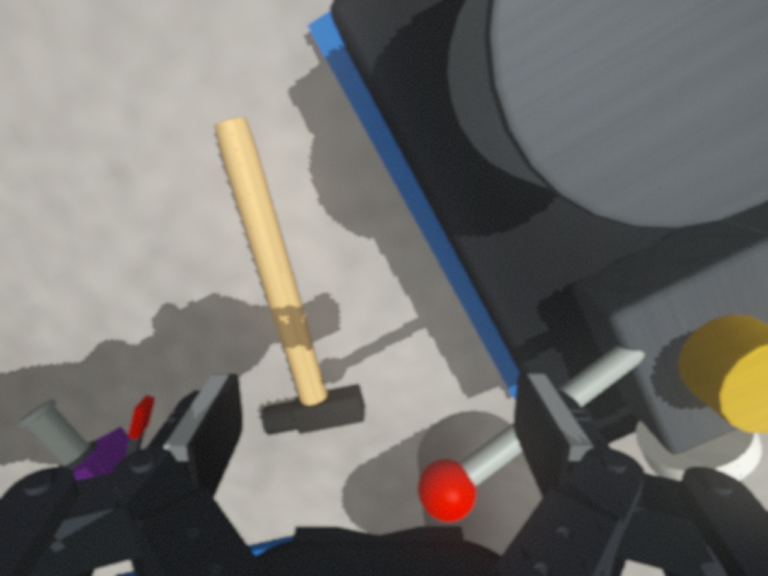

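This is the start view: hammer, equipment and red ball, and no jig in sight. The move was refused because every row needs all its keys, so I resend it.

>>> play_rows(commands=[{"wx": 0,"wy": 0,"wz": 0,"x": 0,"y": 0,"z": -1,"fingers": 1},{"wx": 0,"wy": 0,"wz": 0,"x": 0,"y": 0,"z": -0.6,"fingers": 1},{"wx": 0,"wy": 0,"wz": 0,"x": -0.95,"y": -0.22,"z": 0,"fingers": 1},{"wx": 0,"wy": 0,"wz": 0,"x": -0.95,"y": -0.22,"z": 0,"fingers": 1},{"wx": 0,"wy": 0,"wz": 0,"x": -0.95,"y": -0.22,"z": 0,"fingers": 1},{"wx": 0,"wy": 0,"wz": 0,"x": -0.95,"y": -0.22,"z": 0,"fingers": 1},{"wx": 0,"wy": 0,"wz": 0,"x": -0.95,"y": -0.22,"z": 0,"fingers": 1},{"wx": 0,"wy": 0,"wz": 0,"x": -0.95,"y": -0.22,"z": 0,"fingers": 1},{"wx": 0,"wy": 0,"wz": 0,"x": -0.95,"y": -0.22,"z": 0,"fingers": 1},{"wx": 0,"wy": 0,"wz": 0,"x": -0.95,"y": -0.22,"z": 0,"fingers": 1}])

```text
clock: 1.15
ee_pos: [526.3, 242.6, 311.0]
tcp_rot: [-0.655, -3.072, 0.0]
force: [0.6, 0.8, 0.9]
opening: 85.2
finger_force: 0.0
```

>>> play_rows(commands=[{"wx": 0,"wy": 0,"wz": -1,"x": 0,"y": 0,"z": 0,"fingers": 1},{"wx": 0,"wy": 0,"wz": -1,"x": 0,"y": 0,"z": 0,"fingers": 1},{"wx": 0,"wy": 0,"wz": -1,"x": 0,"y": 0,"z": 0,"fingers": 1},{"wx": 0,"wy": 0,"wz": -0.2,"x": 0,"y": 0,"z": 0,"fingers": 1},{"wx": 0,"wy": 0,"wz": 0,"x": 0,"y": 0,"z": 0,"fingers": 1}])

```text
clock: 1.65
ee_pos: [525.0, 244.1, 311.0]
tcp_rot: [-0.223, -3.133, 0.001]
force: [0.4, -0.4, -1.1]
opening: 85.7
finger_force: 0.0
```

```bash
python3 - <<'E'
from h import *
np.set_printoptions(precision=1,suppress=True)
st();c=shot('wrist');save(c,'w2.png',s=1.5)
w=cloud(c);hsv=cv2.cvtColor(c['color'],cv2.COLOR_RGB2HSV)
red=((hsv[...,0]<8)|(hsv[...,0]>172))&(hsv[...,1]>150)&(hsv[...,2]>70)&(w[...,2]>150)
p=w[red];print('knob',len(p),p.min(0),p.max(0));t=p[p[:,2]>207];print(len(t),t.mean(0),cv2.minEnclosingCircle(t[:,:2].astype(np.float32)))
Z=w[...,2];m=(abs(Z-145)<5)&(abs(w[...,0]-519)<60)&(w[...,1]<225)&(w[...,1]>40);q=w[m];print('arm',len(q),cv2.minAreaRect(q[:,:2].astype(np.float32)),q[:,2].mean())
m=(abs(Z-84)<4)&(abs(w[...,0]-519)<100)&(w[...,1]<225)&(w[...,1]>40);q=w[m];print('plate',len(q),cv2.minEnclosingCircle(q[:,:2].astype(np.float32)),q[:,2].mean())
E
```

```text
t 1.65 pos [525.  244.1 311. ] hdg x,y [171.9  81.9] zax [-0. -0. -1.] j [ 0.4  0.3  0.2  1.4 -0.   0.6] F [ 0.4 -0.4 -1.1] M [-0. -0.  0.] open 85.7 0.0
knob 589 [516.9 232.1 195.6] [541.1 257.5 214.3]
544 [527.4 245.1 211.6] ((529.7954711914062, 244.51858520507812), 13.227425575256348)
arm 3674 ((516.9415283203125, 148.77236938476562), (150.06129455566406, 25.626705169677734), 81.70079803466797) 145.5778417458503
plate 3187 ((515.6441040039062, 139.8280029296875), 49.985897064208984) 84.64431903658686
```

View pics/w2.png

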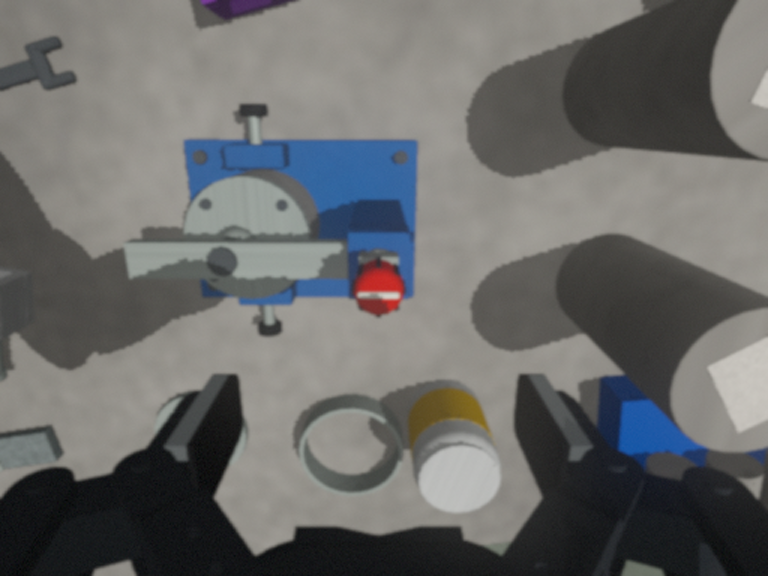

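The wrist view shows the knob at (378,290), the arm from (125,258) to (345,258), and the plate at (250,235). The positions agree with each other: knob (529.8, 244.5), ball (515.6, 139.8), jig x heading about -98°. Next I descend and grip the knob.

>>> play_rows(commands=[{"wx": 0,"wy": 0,"wz": 0,"x": -0.09,"y": 0.02,"z": 0.8,"fingers": 1},{"wx": 0,"wy": 0,"wz": 0,"x": 0,"y": 0,"z": 0.8,"fingers": 1},{"wx": 0,"wy": 0,"wz": 0,"x": 0,"y": 0,"z": 0.6,"fingers": 1},{"wx": 0,"wy": 0,"wz": 0,"x": 0,"y": 0,"z": 0.4,"fingers": 1},{"wx": 0,"wy": 0,"wz": 0,"x": 0,"y": 0,"z": 0,"fingers": 0.5},{"wx": 0,"wy": 0,"wz": 0,"x": 0,"y": 0,"z": 0,"fingers": 0.1},{"wx": 0,"wy": 0,"wz": 0,"x": 0,"y": 0,"z": 0,"fingers": 0.1},{"wx": 0,"wy": 0,"wz": 0,"x": 0,"y": 0,"z": 0,"fingers": 0.1},{"wx": 0,"wy": 0,"wz": 0,"x": 0,"y": 0,"z": 0,"fingers": 0.1}], force=50)

```text
clock: 2.6
ee_pos: [530.7, 243.8, 183.4]
tcp_rot: [0.221, 3.13, -0.001]
force: [-0.9, -4.0, 6.9]
opening: 25.8
finger_force: 49.3
```

```bash
python3 -c "
from h import *
st()"
```

```text
t 2.6 pos [530.7 243.8 183.4] hdg x,y [171.9  81.9] zax [ 0.003 -0.001 -1.   ] j [ 0.43  0.38 -0.09  1.1  -0.    0.57] F [-0.9 -4.   6.9] M [-0.79  0.15 -0.01] open 25.8 49.3
```

>>> play_rows(commands=[{"wx": 0,"wy": 0,"wz": 0,"x": 0,"y": 0,"z": -0.1,"fingers": 0.1},{"wx": 0,"wy": 0,"wz": 0,"x": 0,"y": 0,"z": -0.1,"fingers": 0.1},{"wx": 0,"wy": 0,"wz": 0,"x": 0,"y": 0,"z": -0.1,"fingers": 0.1},{"wx": 0,"wy": 0,"wz": 0,"x": 0,"y": 0,"z": 0,"fingers": 0.1},{"wx": 0,"wy": 0,"wz": 0,"x": 0,"y": 0,"z": 0,"fingers": 0.1}])

```text
clock: 3.1
ee_pos: [530.2, 243.8, 195.4]
tcp_rot: [0.221, 3.134, -0.003]
force: [5.4, -3.7, -11.7]
opening: 25.9
finger_force: 49.8
```

```bash
python3 -c "
from h import *
st()"
```

```text
t 3.1 pos [530.2 243.8 195.4] hdg x,y [171.9  81.9] zax [ 0.    -0.002 -1.   ] j [ 0.43  0.38 -0.06  1.13 -0.    0.57] F [  5.4  -3.7 -11.7] M [-0.49 -1.05 -0.02] open 25.9 49.8
```

>>> play_rows(commands=[{"wx": 0,"wy": 0,"wz": 0,"x": 0,"y": 0,"z": -0.05,"fingers": 0.1},{"wx": 0,"wy": 0,"wz": 0,"x": 0,"y": 0,"z": 0,"fingers": 0.1},{"wx": 0,"wy": 0,"wz": 0,"x": 0,"y": 0,"z": 0,"fingers": 0.1}])

```text
clock: 3.4
ee_pos: [530.2, 243.8, 197.6]
tcp_rot: [-0.222, -3.134, 0.003]
force: [4.9, -2.9, -11.7]
opening: 26.0
finger_force: 49.8
```

```bash
python3 -c "
from h import *
st()"
```

```text
t 3.4 pos [530.2 243.8 197.6] hdg x,y [171.9  81.9] zax [-0.    -0.002 -1.   ] j [ 0.43  0.38 -0.06  1.14 -0.    0.57] F [  4.9  -2.9 -11.7] M [-0.47 -1.14  0.01] open 26.0 49.8
```

>>> play_rows(commands=[{"wx": 0,"wy": 0,"wz": 1,"x": 0,"y": 0,"z": 0,"fingers": 0.1},{"wx": 0,"wy": 0,"wz": 1,"x": 0,"y": 0,"z": 0,"fingers": 0.1},{"wx": 0,"wy": 0,"wz": 1,"x": 0,"y": 0,"z": 0,"fingers": 0.1},{"wx": 0,"wy": 0,"wz": 1,"x": 0,"y": 0,"z": 0,"fingers": 0.1}])

```text
clock: 3.8
ee_pos: [530.3, 243.9, 197.6]
tcp_rot: [0.768, 3.046, -0.003]
force: [4.9, -3.2, -11.4]
opening: 25.8
finger_force: 49.8
```

```bash
python3 -c "
from h import *
st()"
```

```text
t 3.8 pos [530.3 243.9 197.6] hdg x,y [151.7  61.7] zax [-0.    -0.002 -1.   ] j [ 0.43  0.38 -0.06  1.14 -0.    0.93] F [  4.9  -3.2 -11.4] M [-0.37 -1.11  0.01] open 25.8 49.8
```

>>> play_rows(commands=[{"wx": 0,"wy": 0,"wz": 1,"x": 0,"y": 0,"z": 0,"fingers": 0.1},{"wx": 0,"wy": 0,"wz": 1,"x": 0,"y": 0,"z": 0,"fingers": 0.1},{"wx": 0,"wy": 0,"wz": 1,"x": 0,"y": 0,"z": 0,"fingers": 0.1},{"wx": 0,"wy": 0,"wz": 1,"x": 0,"y": 0,"z": 0,"fingers": 0.1},{"wx": 0,"wy": 0,"wz": 1,"x": 0,"y": 0,"z": 0,"fingers": 0.1},{"wx": 0,"wy": 0,"wz": 1,"x": 0,"y": 0,"z": 0,"fingers": 0.1},{"wx": 0,"wy": 0,"wz": 1,"x": 0,"y": 0,"z": 0,"fingers": 0.1}])

```text
clock: 4.5
ee_pos: [530.5, 243.9, 197.7]
tcp_rot: [1.648, 2.673, -0.002]
force: [4.9, -3.0, -11.1]
opening: 26.0
finger_force: 49.9
```

>>> play_rows(commands=[{"wx": 0,"wy": 0,"wz": 1,"x": 0,"y": 0,"z": 0,"fingers": 0.1},{"wx": 0,"wy": 0,"wz": 1,"x": 0,"y": 0,"z": 0,"fingers": 0.1},{"wx": 0,"wy": 0,"wz": 1,"x": 0,"y": 0,"z": 0,"fingers": 0.1},{"wx": 0,"wy": 0,"wz": 1,"x": 0,"y": 0,"z": 0,"fingers": 0.1},{"wx": 0,"wy": 0,"wz": 1,"x": 0,"y": 0,"z": 0,"fingers": 0.1},{"wx": 0,"wy": 0,"wz": 1,"x": 0,"y": 0,"z": 0,"fingers": 0.1},{"wx": 0,"wy": 0,"wz": 1,"x": 0,"y": 0,"z": 0,"fingers": 0.1}])

```text
clock: 5.2
ee_pos: [530.7, 243.8, 197.7]
tcp_rot: [2.375, 2.054, -0.001]
force: [6.6, -2.9, -11.8]
opening: 26.0
finger_force: 49.9
```

>>> play_rows(commands=[{"wx": 0,"wy": 0,"wz": 0,"x": 0,"y": 0,"z": 0.04,"fingers": 0.1},{"wx": 0,"wy": 0,"wz": 0,"x": 0,"y": 0,"z": 0,"fingers": 0.1},{"wx": 0,"wy": 0,"wz": 0,"x": 0,"y": 0,"z": 0,"fingers": 0.1}])

```text
clock: 5.5
ee_pos: [530.7, 243.8, 195.7]
tcp_rot: [2.371, 2.058, -0.001]
force: [5.1, -2.6, -11.2]
opening: 25.7
finger_force: 50.0
```

```bash
python3 -c "
from h import *
st()"
```

```text
t 5.5 pos [530.7 243.8 195.7] hdg x,y [81.9 -8.1] zax [ 0.001 -0.002 -1.   ] j [ 0.43  0.38 -0.06  1.13 -0.    2.14] F [  5.1  -2.6 -11.2] M [-0.61 -1.36 -0.02] open 25.7 50.0
```

>>> play_rows(commands=[{"wx": 0,"wy": 0,"wz": 0,"x": 0,"y": 0,"z": 0,"fingers": 0.6},{"wx": 0,"wy": 0,"wz": 0,"x": 0,"y": 0,"z": 0,"fingers": 1},{"wx": 0,"wy": 0,"wz": 0,"x": 0,"y": 0,"z": 0,"fingers": 1},{"wx": 0,"wy": 0,"wz": 0,"x": 0,"y": 0,"z": 0,"fingers": 1},{"wx": 0,"wy": 0,"wz": 0,"x": 0,"y": 0,"z": -0.7,"fingers": 1},{"wx": 0,"wy": 0,"wz": 0,"x": 0,"y": 0,"z": -0.7,"fingers": 1},{"wx": 0,"wy": 0,"wz": 0,"x": -0.85,"y": 0,"z": 0,"fingers": 1},{"wx": 0,"wy": 0,"wz": 0,"x": -0.85,"y": 0,"z": 0,"fingers": 1},{"wx": 0,"wy": 0,"wz": 0,"x": 0,"y": 0,"z": 0,"fingers": 1}])

```text
clock: 6.4
ee_pos: [516.7, 156.8, 267.9]
tcp_rot: [2.375, 2.054, -0.001]
force: [0.3, 0.5, 0.2]
opening: 85.4
finger_force: 0.0
```

```bash
python3 - <<'E'
from h import *
np.set_printoptions(precision=1,suppress=True)
go((518.4,159.6,121))
for n in ('wrist','side'):
    c=shot(n);w=cloud(c);hsv=cv2.cvtColor(c['color'],cv2.COLOR_RGB2HSV)
    red=((hsv[...,0]<8)|(hsv[...,0]>172))&(hsv[...,1]>150)&(hsv[...,2]>70)&(w[...,2]>150)&(abs(w[...,1]-244)<40)
    p=w[red];print(n,len(p))
    if len(p): print(p.min(0),p.max(0),np.percentile(p[:,2],[5,50,95]))
    Z=w[...,2];m=(abs(Z-145)<5)&(abs(w[...,0]-519)<60)&(w[...,1]<225)&(w[...,1]>30);q=w[m]
    if len(q)>50:print('arm',len(q),cv2.minAreaRect(q[:,:2].astype(np.float32)),q[:,2].mean())
E
```

```text
t 6.4 pos [516.7 156.8 267.9] hdg x,y [81.7 -8.3] zax [ 0. -0. -1.] j [ 0.3  0.3 -0.   1.3 -0.   2. ] F [0.3 0.5 0.2] M [ 0. -0. -0.] open 85.4 0.0
units xyz [0.1 0.  2.9]
wrist 1406
[517.6 231.2 219.3] [543.8 257.2 226.2] [221.2 223.6 225. ]
arm 4573 ((516.782958984375, 149.18588256835938), (149.02145385742188, 25.069204330444336), 81.75971221923828) 145.6625948208417
side 64
[516.2 226.9 199.3] [539.7 254.6 226.7] [200.7 216.1 225. ]
arm 248 ((514.1494750976562, 150.533203125), (158.67271423339844, 36.80390167236328), 78.31594848632812) 145.923723006072
```

The plunger stays up (knob top 225, was 213). Now I go down on the arm and grip it.

>>> play_rows(commands=[{"wx": 0,"wy": 0,"wz": 0,"x": 0.06,"y": 0.03,"z": 0.9,"fingers": 1},{"wx": 0,"wy": 0,"wz": 0,"x": 0,"y": 0,"z": 0.9,"fingers": 1},{"wx": 0,"wy": 0,"wz": 0,"x": 0,"y": 0,"z": 0.7,"fingers": 1},{"wx": 0,"wy": 0,"wz": 0,"x": 0,"y": 0,"z": 0.43,"fingers": 1},{"wx": 0,"wy": 0,"wz": 0,"x": 0,"y": 0,"z": 0,"fingers": 0.5},{"wx": 0,"wy": 0,"wz": 0,"x": 0,"y": 0,"z": 0,"fingers": 0.1},{"wx": 0,"wy": 0,"wz": 0,"x": 0,"y": 0,"z": 0,"fingers": 0.1},{"wx": 0,"wy": 0,"wz": 0,"x": 0,"y": 0,"z": 0,"fingers": 0.1},{"wx": 0,"wy": 0,"wz": 0,"x": 0,"y": 0,"z": 0,"fingers": 0.1}], force=70)

```text
clock: 7.4
ee_pos: [521.1, 163.9, 122.2]
tcp_rot: [2.371, 2.06, 0.006]
force: [0.1, -0.3, 5.0]
opening: 23.5
finger_force: 69.0
```

```bash
python3 -c "
from h import *
st()"
```

```text
t 7.4 pos [521.1 163.9 122.2] hdg x,y [82. -8.] zax [ 0.004  0.002 -1.   ] j [ 0.3   0.36 -0.29  0.92  0.    2.02] F [ 0.1 -0.3  5. ] M [0.09 0.1  0.09] open 23.5 69.0
```

>>> play_rows(commands=[{"wx": 0,"wy": 0,"wz": 0,"x": 0,"y": 0,"z": -0.03,"fingers": 0.1},{"wx": 0,"wy": 0,"wz": 0,"x": -0.15,"y": 0,"z": 0,"fingers": 0.1},{"wx": 0,"wy": 0,"wz": 0,"x": -0.2,"y": 0,"z": 0,"fingers": 0.1},{"wx": 0,"wy": 0,"wz": 0,"x": -0.2,"y": 0,"z": 0,"fingers": 0.1}])

```text
clock: 7.8
ee_pos: [515.2, 134.9, 121.5]
tcp_rot: [-2.372, -2.06, 0.001]
force: [0.4, 0.8, -2.7]
opening: 23.6
finger_force: 69.0
```

```bash
python3 -c "
from h import *
st()"
```

```text
t 7.8 pos [515.2 134.9 121.5] hdg x,y [81.9 -8.1] zax [-0.001 -0.    -1.   ] j [ 0.26  0.34 -0.32  0.91  0.    1.97] F [ 0.4  0.8 -2.7] M [ 0.44 -0.09  0.04] open 23.6 69.0
```

>>> play_rows(commands=[{"wx": 0,"wy": 0,"wz": 0,"x": -0.3,"y": 0,"z": 0,"fingers": 0.1},{"wx": 0,"wy": 0,"wz": 0,"x": -0.3,"y": 0,"z": 0,"fingers": 0.1},{"wx": 0,"wy": 0,"wz": 0,"x": -0.4,"y": 0,"z": 0,"fingers": 0.1},{"wx": 0,"wy": 0,"wz": 0,"x": -0.2,"y": 0,"z": -0.3,"fingers": 0.1},{"wx": 0,"wy": 0,"wz": 0,"x": 0,"y": 0,"z": -0.6,"fingers": 0.1},{"wx": 0,"wy": 0,"wz": 0,"x": 0,"y": 0,"z": -0.6,"fingers": 0.1},{"wx": 0,"wy": 0,"wz": 0,"x": -0.4,"y": 0.1,"z": 0,"fingers": 0.1}])

```text
clock: 8.5
ee_pos: [511.7, 55.9, 200.6]
tcp_rot: [2.368, 2.059, 0.009]
force: [1.3, -0.5, -2.5]
opening: 23.5
finger_force: 69.5
```

>>> play_rows(commands=[{"wx": 0,"wy": 0,"wz": 0,"x": -0.78,"y": 0.23,"z": 0,"fingers": 0.1},{"wx": 0,"wy": 0,"wz": 0,"x": -0.78,"y": 0.23,"z": 0,"fingers": 0.1},{"wx": 0,"wy": 0,"wz": 0,"x": -0.78,"y": 0.23,"z": 0,"fingers": 0.1},{"wx": 0,"wy": 0,"wz": 0,"x": -0.78,"y": 0.23,"z": 0,"fingers": 0.1},{"wx": 0,"wy": 0,"wz": 0,"x": -0.78,"y": 0.23,"z": 0,"fingers": 0.1},{"wx": 0,"wy": 0,"wz": 0,"x": -0.78,"y": 0.23,"z": 0,"fingers": 0.1},{"wx": 0,"wy": 0,"wz": 0,"x": -0.78,"y": 0.23,"z": 0,"fingers": 0.1},{"wx": 0,"wy": 0,"wz": 0,"x": -0.78,"y": 0.23,"z": 0,"fingers": 0.1},{"wx": 0,"wy": 0,"wz": 0,"x": -0.78,"y": 0.23,"z": 0,"fingers": 0.1},{"wx": 0,"wy": 0,"wz": 0,"x": -0.6,"y": 0.2,"z": 0,"fingers": 0.1}])

```text
clock: 9.5
ee_pos: [566.6, -340.8, 195.8]
tcp_rot: [-2.374, -2.056, 0.003]
force: [0.4, 2.3, -4.8]
opening: 23.6
finger_force: 69.4
```

>>> play_rows(commands=[{"wx": 0,"wy": 0,"wz": -1,"x": 0,"y": 0,"z": 0,"fingers": 0.1},{"wx": 0,"wy": 0,"wz": -1,"x": 0,"y": 0,"z": 0,"fingers": 0.1},{"wx": 0,"wy": 0,"wz": -1,"x": 0,"y": 0,"z": 0,"fingers": 0.1},{"wx": 0,"wy": 0,"wz": -1,"x": 0,"y": 0,"z": 0,"fingers": 0.1},{"wx": 0,"wy": 0,"wz": -1,"x": 0,"y": 0,"z": 0,"fingers": 0.1},{"wx": 0,"wy": 0,"wz": -1,"x": 0,"y": 0,"z": 0,"fingers": 0.1},{"wx": 0,"wy": 0,"wz": -1,"x": 0,"y": 0,"z": 0,"fingers": 0.1},{"wx": 0,"wy": 0,"wz": -1,"x": 0,"y": 0,"z": 0,"fingers": 0.1},{"wx": 0,"wy": 0,"wz": -1,"x": 0,"y": 0,"z": 0,"fingers": 0.1}])

```text
clock: 10.4
ee_pos: [566.5, -338.1, 195.8]
tcp_rot: [-1.398, -2.81, 0.001]
force: [-0.5, -1.1, -3.5]
opening: 23.5
finger_force: 69.6
```

>>> play_rows(commands=[{"wx": 0,"wy": 0,"wz": -1,"x": 0,"y": 0,"z": 0,"fingers": 0.1},{"wx": 0,"wy": 0,"wz": -1,"x": 0,"y": 0,"z": 0,"fingers": 0.1},{"wx": 0,"wy": 0,"wz": -1,"x": 0,"y": 0,"z": 0,"fingers": 0.1},{"wx": 0,"wy": 0,"wz": -1,"x": 0,"y": 0,"z": 0,"fingers": 0.1},{"wx": 0,"wy": 0,"wz": -1,"x": 0,"y": 0,"z": 0,"fingers": 0.1},{"wx": 0,"wy": 0,"wz": -1,"x": 0,"y": 0,"z": 0,"fingers": 0.1},{"wx": 0,"wy": 0,"wz": -1,"x": 0,"y": 0,"z": 0,"fingers": 0.1},{"wx": 0,"wy": 0,"wz": -1,"x": 0,"y": 0,"z": 0,"fingers": 0.1},{"wx": 0,"wy": 0,"wz": -0.4,"x": 0,"y": 0,"z": 0,"fingers": 0.1},{"wx": 0,"wy": 0,"wz": 0,"x": 0,"y": 0,"z": 0,"fingers": 0.1}])

```text
clock: 11.4
ee_pos: [566.8, -338.0, 195.9]
tcp_rot: [-0.304, -3.124, -0.0]
force: [-0.4, 0.5, -4.8]
opening: 23.6
finger_force: 69.6
```

```bash
python3 - <<'E'
from h import *
np.set_printoptions(precision=1,suppress=True)
go((565,-359,2.5))
for n in('wrist','top'):
    c=shot(n);w=cloud(c);s=telemetry.observe()
    X,Y,Z=w[...,0],w[...,1],w[...,2];hsv=cv2.cvtColor(c['color'],cv2.COLOR_RGB2HSV)
    m=(hsv[...,2]<50)&(abs(Z-4)<6)&(X>400)&(X<720)&(Y<-250)&(Y>-470)
    k,l,stt,ce=cv2.connectedComponentsWithStats(m.astype(np.uint8));i=1+np.argmax(stt[1:,4]);print(n,'mat',cv2.minAreaRect(w[l==i][:,:2].astype(np.float32)))
    m=(abs(Z-s['ee_pos'][2]-24)<12)&(abs(Y+359)<130)&(abs(X-560)<130)&(hsv[...,2]>90)
    if m.sum()>20:print('arm',m.sum(),cv2.minAreaRect(w[m][:,:2].astype(np.float32)),np.median(w[m],0))
E
```

```text
t 11.4 pos [ 566.8 -338.   195.9] hdg x,y [168.9  78.9] zax [-0.  0. -1.] j [-0.5  0.5  0.2  1.2 -0.  -0.3] F [-0.4  0.5 -4.8] M [ 0.1  0.  -0. ] open 23.6 69.6
units xyz [-0.1 -0.4  3.9]
wrist mat ((579.940673828125, -412.439208984375), (36.889869689941406, 187.3892822265625), 78.6203842163086)
arm 18670 ((539.6702270507812, -329.1439514160156), (50.54368591308594, 145.4279022216797), 70.89064025878906) [ 523.1 -329.7  219.1]
top mat ((562.96484375, -341.55828857421875), (99.73631286621094, 242.73472595214844), 80.36438751220703)
arm 288 ((560.3377075195312, -334.7474670410156), (27.030689239501953, 190.53868103027344), 79.58279418945312) [ 537.6 -333.4  218.6]
```

>>> play_rows(commands=[{"wx": 0,"wy": 0,"wz": 0,"x": 0,"y": -0.45,"z": 0.7,"fingers": 0.1},{"wx": 0,"wy": 0,"wz": 0,"x": 0,"y": 0,"z": 0.9,"fingers": 0.1},{"wx": 0,"wy": 0,"wz": 0,"x": 0,"y": 0,"z": 0.8,"fingers": 0.1},{"wx": 0,"wy": 0,"wz": 0,"x": 0,"y": 0,"z": 0.6,"fingers": 0.1},{"wx": 0,"wy": 0,"wz": 0,"x": 0,"y": 0,"z": 0.4,"fingers": 0.1},{"wx": 0,"wy": 0,"wz": 0,"x": 0,"y": 0,"z": 0.2,"fingers": 0.1},{"wx": 0,"wy": 0,"wz": 0,"x": 0,"y": 0,"z": 0.1,"fingers": 0.1},{"wx": 0,"wy": 0,"wz": 0,"x": 0,"y": 0,"z": 0,"fingers": 0.1},{"wx": 0,"wy": 0,"wz": 0,"x": 0,"y": 0,"z": 0,"fingers": 0.1}])

```text
clock: 12.4
ee_pos: [565.3, -360.0, 13.2]
tcp_rot: [0.303, 3.125, -0.002]
force: [0.7, -0.3, -4.4]
opening: 23.5
finger_force: 69.6
```

```bash
python3 -c "
from h import *
st()"
```

```text
t 12.4 pos [ 565.3 -360.    13.2] hdg x,y [168.9  78.9] zax [ 0.002 -0.001 -1.   ] j [-0.57  0.65 -0.09  0.83 -0.   -0.37] F [ 0.7 -0.3 -4.4] M [ 0.01 -0.01 -0.05] open 23.5 69.6
```

>>> play_rows(commands=[{"wx": 0,"wy": 0,"wz": 0,"x": 0,"y": 0,"z": 0.06,"fingers": 0.1},{"wx": 0,"wy": 0,"wz": 0,"x": 0,"y": 0,"z": 0.06,"fingers": 0.1},{"wx": 0,"wy": 0,"wz": 0,"x": 0,"y": 0,"z": 0.02,"fingers": 0.1},{"wx": 0,"wy": 0,"wz": 0,"x": 0,"y": 0,"z": 0,"fingers": 0.4},{"wx": 0,"wy": 0,"wz": 0,"x": 0,"y": 0,"z": 0,"fingers": 0.7},{"wx": 0,"wy": 0,"wz": 0,"x": 0,"y": 0,"z": 0,"fingers": 0.7},{"wx": 0,"wy": 0,"wz": 0,"x": 0,"y": 0,"z": -0.5,"fingers": 0.7},{"wx": 0,"wy": 0,"wz": 0,"x": 0,"y": 0,"z": -1,"fingers": 1},{"wx": 0,"wy": 0,"wz": 0,"x": 0,"y": 0,"z": -1,"fingers": 1},{"wx": 0,"wy": 0,"wz": 0,"x": 0,"y": 0,"z": -1,"fingers": 1}])

```text
clock: 13.4
ee_pos: [564.2, -359.2, 182.1]
tcp_rot: [0.302, 3.126, -0.001]
force: [0.7, -1.1, 0.5]
opening: 84.9
finger_force: 0.0
```

>>> play_rows(commands=[{"wx": 0,"wy": 0,"wz": 1,"x": 0.1,"y": 0.9,"z": 0,"fingers": 1},{"wx": 0,"wy": 0,"wz": 0.7,"x": 0.1,"y": 0.9,"z": 0,"fingers": 1},{"wx": 0,"wy": 0,"wz": 0,"x": 0.4,"y": 0.9,"z": 0,"fingers": 1},{"wx": 0,"wy": 0,"wz": 0,"x": 0.4,"y": 0.9,"z": 0,"fingers": 1},{"wx": 0,"wy": 0,"wz": 0,"x": 0,"y": 0,"z": 0,"fingers": 1},{"wx": 0,"wy": 0,"wz": 0,"x": 0,"y": 0,"z": 0,"fingers": 1}])

```text
clock: 14.0
ee_pos: [568.4, -170.3, 180.6]
tcp_rot: [0.529, 3.095, -0.001]
force: [0.4, -0.2, 0.3]
opening: 85.3
finger_force: 0.0
```

```bash
python3 - <<'E'
from h import *
np.set_printoptions(precision=1,suppress=True)
st();c=shot('wrist');save(c,'w3.png',s=1.5)
w=cloud(c);X,Y,Z=w[...,0],w[...,1],w[...,2]
m=(abs(Z-56)<5)&(abs(X-545)<60)&(abs(Y+145)<60);print('housing',m.sum(),cv2.minAreaRect(w[m][:,:2].astype(np.float32)),w[m][:,2].mean())
m=(Z>32)&(Z<46)&(abs(X-590)<60)&(abs(Y+160)<50)&(X>560);q=w[m];print('stem+head',m.sum(),cv2.minAreaRect(q[:,:2].astype(np.float32)))
q=q[(q[:,2]>36)&(q[:,2]<42)];v=cv2.fitLine(q[:,:2].astype(np.float32),cv2.DIST_HUBER,0,.01,.01).ravel();print('line',v,np.degrees(np.arctan2(v[1],v[0])),q.max(0))
t=shot('top');w=cloud(t);X,Y,Z=w[...,0],w[...,1],w[...,2];hsv=cv2.cvtColor(t['color'],cv2.COLOR_RGB2HSV)
m=(Z>9)&(Z<40)&(abs(Y+359)<80)&(abs(X-560)<130);q=w[m];print('arm',m.sum(),cv2.minAreaRect(q[:,:2].astype(np.float32)),q.max(0))
E
```

```text
t 14.0 pos [ 568.4 -170.3  180.6] hdg x,y [160.6  70.6] zax [ 0. -0. -1.] j [-0.3  0.4 -0.1  1.1 -0.   0.1] F [ 0.4 -0.2  0.3] M [-0.1  0.  -0. ] open 85.3 0.0
housing 4400 ((546.5029907226562, -148.57437133789062), (73.45552825927734, 54.96648025512695), 70.84867858886719) 56.52980032637584
stem+head 1195 ((603.3010864257812, -159.51480102539062), (27.101585388183594, 52.454505920410156), 71.37773895263672)
line [   0.9   -0.3  602.4 -159.3] -18.332453 [ 631.7 -143.4   42. ]
arm 47 ((554.0404052734375, -401.78082275390625), (64.86711883544922, 236.8238525390625), 88.4730224609375) [ 672.2 -366.2   24.9]
```

View pics/w3.png

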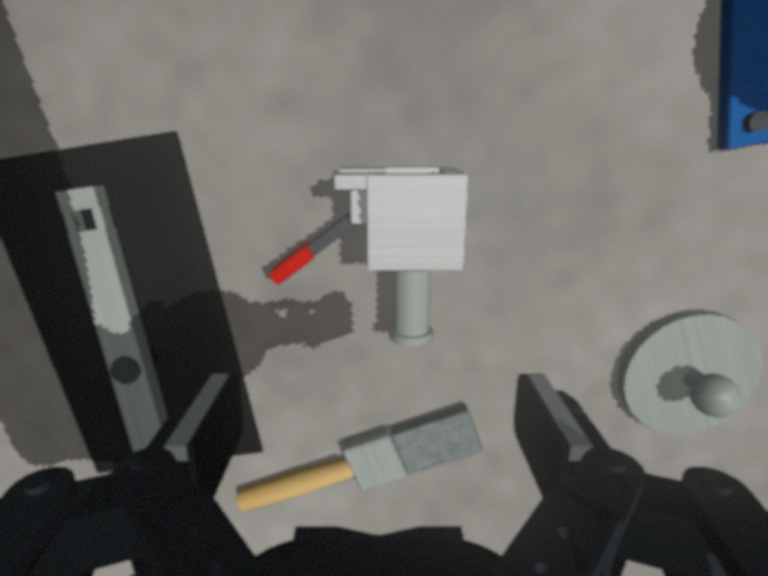

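The arm lies on the mat. The coupler's stem is at (412,300), its housing at (415,222), and its red lever at left at (290,265). Its axis heads about -19°, with stem_grip near (601,-158). I go down to grip the stem.

>>> play_rows(commands=[{"wx": 0,"wy": 0,"wz": 0,"x": -0.53,"y": 0.45,"z": 0.5,"fingers": 1},{"wx": 0,"wy": 0,"wz": 0,"x": 0,"y": 0,"z": 0.9,"fingers": 1},{"wx": 0,"wy": 0,"wz": 0,"x": 0,"y": 0,"z": 0.8,"fingers": 1},{"wx": 0,"wy": 0,"wz": 0,"x": 0,"y": 0,"z": 0.5,"fingers": 1},{"wx": 0,"wy": 0,"wz": 0,"x": 0,"y": 0,"z": 0.3,"fingers": 1},{"wx": 0,"wy": 0,"wz": 0,"x": 0,"y": 0,"z": 0.2,"fingers": 0.8},{"wx": 0,"wy": 0,"wz": 0,"x": 0,"y": 0,"z": 0,"fingers": 0.8},{"wx": 0,"wy": 0,"wz": 0,"x": 0,"y": 0,"z": 0,"fingers": 0.8}])

```text
clock: 14.9
ee_pos: [601.2, -159.9, 20.4]
tcp_rot: [0.535, 3.095, -0.0]
force: [1.5, 0.1, 0.7]
opening: 68.0
finger_force: 0.0
```

```bash
python3 -c "
from h import *
go((601,-158,10))"
```

```text
t 14.9 pos [ 601.2 -159.9   20.4] hdg x,y [160.4  70.4] zax [ 0.001 -0.    -1.   ] j [-0.26  0.57 -0.22  0.78 -0.    0.08] F [1.5 0.1 0.7] M [ 0.02 -0.05  0.04] open 68.0 0.0
units xyz [0.02 0.03 0.21]
```

>>> play_rows(commands=[{"wx": 0,"wy": 0,"wz": 0,"x": 0.02,"y": 0.03,"z": 0.18,"fingers": 0.6},{"wx": 0,"wy": 0,"wz": 0,"x": 0,"y": 0,"z": 0,"fingers": 0.3},{"wx": 0,"wy": 0,"wz": 0,"x": 0,"y": 0,"z": 0,"fingers": 0.1},{"wx": 0,"wy": 0,"wz": 0,"x": 0,"y": 0,"z": 0,"fingers": 0.1},{"wx": 0,"wy": 0,"wz": 0,"x": 0,"y": 0,"z": 0,"fingers": 0.1},{"wx": 0,"wy": 0,"wz": 0,"x": 0,"y": 0,"z": 0,"fingers": 0.1}], force=100)

```text
clock: 15.5
ee_pos: [600.3, -157.5, 11.3]
tcp_rot: [0.533, 3.095, -0.001]
force: [-1.7, -1.4, 2.9]
opening: 21.0
finger_force: 97.9
```

>>> play_rows(commands=[{"wx": 0,"wy": 0,"wz": 0,"x": 0,"y": 0,"z": -0.2,"fingers": 0.1},{"wx": 0,"wy": 0,"wz": 0,"x": 0,"y": 0,"z": -0.4,"fingers": 0.1},{"wx": 0,"wy": 0,"wz": 0,"x": 0.2,"y": 0,"z": -0.7,"fingers": 0.1},{"wx": 0,"wy": 0,"wz": 0,"x": 0.2,"y": 0,"z": -0.7,"fingers": 0.1},{"wx": 0,"wy": 0,"wz": 0,"x": 0,"y": 0,"z": -0.2,"fingers": 0.1},{"wx": 0,"wy": 0,"wz": 0,"x": 0,"y": 0,"z": 0,"fingers": 0.1}])

```text
clock: 16.1
ee_pos: [582.9, -150.6, 122.4]
tcp_rot: [0.532, 3.092, 0.0]
force: [1.3, -0.0, -6.0]
opening: 21.7
finger_force: 98.6
```

```bash
python3 -c "
from h import *
st()"
```

```text
t 16.1 pos [ 582.9 -150.6  122.4] hdg x,y [160.5  70.5] zax [ 0.004 -0.001 -1.   ] j [-0.25  0.45 -0.14  0.97  0.    0.09] F [ 1.3 -0.  -6. ] M [-0.02 -0.27  0.02] open 21.7 98.6
```

>>> play_rows(commands=[{"wx": 0,"wy": -1,"wz": 0,"x": 0,"y": 0,"z": 0,"fingers": 0.1},{"wx": 0,"wy": -1,"wz": 0,"x": 0,"y": 0,"z": 0,"fingers": 0.1},{"wx": 0,"wy": -1,"wz": 0,"x": 0,"y": 0,"z": 0,"fingers": 0.1},{"wx": 0,"wy": -1,"wz": 0,"x": 0,"y": 0,"z": 0,"fingers": 0.1},{"wx": 0,"wy": -1,"wz": 0,"x": 0,"y": 0,"z": 0,"fingers": 0.1},{"wx": 0,"wy": -1,"wz": 0,"x": 0,"y": 0,"z": 0,"fingers": 0.1},{"wx": 0,"wy": -1,"wz": 0,"x": 0,"y": 0,"z": 0,"fingers": 0.1},{"wx": 0,"wy": -1,"wz": 0,"x": 0,"y": 0,"z": 0,"fingers": 0.1},{"wx": 0,"wy": -1,"wz": 0,"x": 0,"y": 0,"z": 0,"fingers": 0.1}])

```text
clock: 17.0
ee_pos: [578.5, -149.7, 118.2]
tcp_rot: [0.401, 2.331, -0.166]
force: [-0.3, 0.6, -6.7]
opening: 21.1
finger_force: 98.5
```

>>> play_rows(commands=[{"wx": 0,"wy": -1,"wz": 0,"x": 0,"y": 0,"z": 0,"fingers": 0.1},{"wx": 0,"wy": -1,"wz": 0,"x": 0,"y": 0,"z": 0,"fingers": 0.1},{"wx": 0,"wy": -1,"wz": 0,"x": 0,"y": 0,"z": 0,"fingers": 0.1},{"wx": 0,"wy": -1,"wz": 0,"x": 0,"y": 0,"z": 0,"fingers": 0.1},{"wx": 0,"wy": -1,"wz": 0,"x": 0,"y": 0,"z": 0,"fingers": 0.1},{"wx": 0,"wy": -1,"wz": 0,"x": 0,"y": 0,"z": 0,"fingers": 0.1},{"wx": 0,"wy": -1,"wz": 0,"x": 0,"y": 0,"z": 0,"fingers": 0.1},{"wx": 0,"wy": -1,"wz": 0,"x": 0,"y": 0,"z": 0,"fingers": 0.1},{"wx": 0,"wy": -1,"wz": 0,"x": 0,"y": 0,"z": 0,"fingers": 0.1},{"wx": 0,"wy": 0,"wz": 0,"x": 0,"y": 0,"z": 0,"fingers": 0.1}])

```text
clock: 18.0
ee_pos: [681.4, -163.2, 177.4]
tcp_rot: [0.306, 1.718, -0.272]
force: [-0.4, 0.2, -4.5]
opening: 21.3
finger_force: 99.6
```

```bash
python3 - <<'E'
from h import *
st();c=shot('side');save(c,'s2.png',(200,180,360,300),4)
c=shot('wrist')
E
```

```text
t 18.0 pos [ 681.4 -163.2  177.4] hdg x,y [162.4  69.4] zax [ 0.922 -0.349 -0.166] j [-0.13  0.79 -1.28 -1.9  -0.23  0.03] F [-0.4  0.2 -4.5] M [0.63 1.62 0.05] open 21.3 99.6
```

View pics/s2.png

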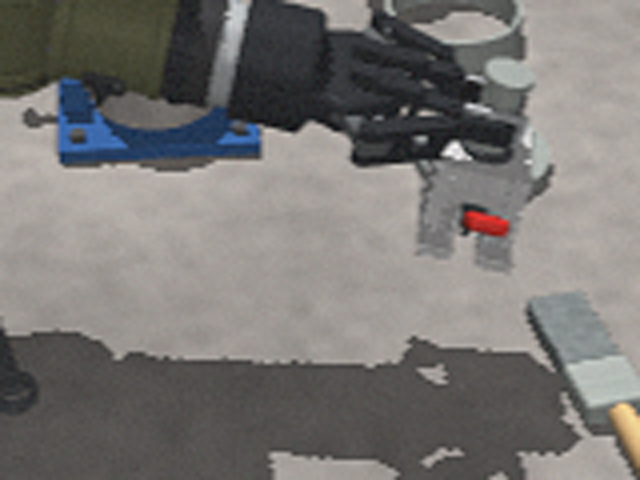

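The side view shows the coupler nearly upright at (470,200) and clear of the bench, but j3 and j4 are at their limits. I fit the arm's geometry to find where a level tool at this height is reachable.

```bash
python3 - <<'E'
from h import *
from scipy.optimize import least_squares
D=np.array([(525.0,231.3,.26,-.138,1.173),(583.9,183.4,.38,-.09,1.10),(584.2,195.4,.38,-.06,1.13),(546.5,122.2,.36,-.29,.92),(670.2,13.2,.65,-.09,.83),(622.1,20.4,.57,-.22,.78),(602,122.4,.45,-.14,.97)])
def f(p,a,b,c):
    r0,z0,L1,L2,e,Lt=p;q=a-b;P=q+c
    return r0+L1*np.sin(a)+L2*np.cos(q)+e*np.sin(q)+Lt*np.cos(P), z0+L1*np.cos(a)-L2*np.sin(q)+e*np.cos(q)-Lt*np.sin(P)
s,M=st();j=s['joints']
def res(p):
    r,z=f(p,*D[:,2:].T); o=np.r_[r-D[:,0],z-D[:,1]]
    zc=f(p,*j[1:4])[1]; return np.r_[o,(zc-s['ee_pos'][2])*.3,(p-[0,280,350,350,0,250])*.01]
o=least_squares(res,[0,280,350,350,0,250]);print(o.x.round(1),res(o.x)[:15].round(1))
for Z in(82,90,100):
  for a in np.arange(.6,1.72,.1):
    # solve b for z at P=0
    from scipy.optimize import brentq
    g=lambda b:f(o.x,a,b,b-a)[1]-Z
    for lo,hi in[(-1.28,0),(0,1.37)]:
        if g(lo)*g(hi)<0:
            b=brentq(g,lo,hi);print(Z,round(a,2),round(b,2),round(b-a,2),np.round(f(o.x,a,b,b-a)[0]))
E
```

```text
t 18.1 pos [ 681.3 -163.5  181.1] hdg x,y [162.   69.3] zax [ 0.923 -0.349 -0.161] j [-0.13  0.78 -1.28 -1.9  -0.23  0.03] F [ 0.7 -0.5 -4.8] M [0.79 1.71 0.01] open 21.1 99.6
[ -3.4 237.6 555.9 387.   74.  461.2] [-0.2 -2.2  0.6 -0.9 -1.2 -0.2  4.1  0.5 -0.1 -0.7 -0.9 -0.6  1.1  0.7
 -0.2]
82 1.3 -1.15 -2.45 743.0
82 1.3 0.23 -1.07 1244.0
82 1.4 -1.24 -2.64 701.0
82 1.4 0.52 -0.88 1310.0
82 1.5 0.79 -0.71 1355.0
82 1.6 1.05 -0.55 1382.0
82 1.7 1.3 -0.4 1394.0
90 1.3 -1.18 -2.48 734.0
90 1.3 0.26 -1.04 1253.0
90 1.4 -1.27 -2.67 695.0
90 1.4 0.55 -0.85 1316.0
90 1.5 0.82 -0.68 1359.0
90 1.6 1.07 -0.53 1385.0
90 1.7 1.32 -0.38 1396.0
100 1.3 -1.22 -2.52 723.0
100 1.3 0.3 -1.0 1264.0
100 1.4 0.58 -0.82 1324.0
100 1.5 0.85 -0.65 1364.0
100 1.6 1.1 -0.5 1388.0
100 1.7 1.34 -0.36 1397.0
```

```bash
cat > kin.py <<'E'
from h import *
from scipy.optimize import least_squares
D=np.array([(525.0,231.3,.26,-.138,1.173),(583.9,183.4,.38,-.09,1.10),(584.2,195.4,.38,-.06,1.13),(546.5,122.2,.36,-.29,.92),(670.2,13.2,.65,-.09,.83),(622.1,20.4,.57,-.22,.78),(602,122.4,.45,-.14,.97)])
def f(p,a,b,c,cj5=1):
    r0,z0,L1,L2,e,Lt=p;q=a-b;P=q+c;T=Lt-324+324*cj5
    return r0+L1*np.sin(a)+L2*np.cos(q)+e*np.sin(q)+T*np.cos(P), z0+L1*np.cos(a)-L2*np.sin(q)+e*np.cos(q)-T*np.sin(P)
def res(p):
    r,z=f(p,*D[:,2:].T); o=np.r_[r-D[:,0],z-D[:,1]]
    rc,zc=f(p,.782,-1.28,-1.9,.974); return np.r_[o,rc-696.8,zc-181.1,(p-[0,280,350,350,0,330])*.01]
o=least_squares(res,[0,280,350,350,0,330])
E
python3 - <<'E'
from kin import *
print(o.x.round(1),res(o.x)[:16].round(1))
best={}
for a in np.arange(-.8,1.7,.02):
  for b in np.arange(-1.25,1.35,.02):
    for c in np.arange(-1.85,-.2,.02):
      P=a-b+c
      if -.05<P<.7:
        rr,z=f(o.x,a,b,c)
        gz=z+18.7*np.sin(P)
        if 78<gz<92 and 480<rr<1000:
            k=int(rr//40)*40
            if k not in best or P<best[k][0]: best[k]=(round(P,2),round(a,2),round(b,2),round(c,2),round(gz))
for k in sorted(best):print(k,best[k])
E
```

```text
[ -3.9 223.8 565.2 390.   63.1 445.1] [ 0.3 -1.5  1.6 -2.3 -1.1 -1.3  3.9  0.6 -0.2 -0.9 -0.3 -0.9  1.5  0.7
  0.3 -0.4]
560 (np.float64(0.66), np.float64(0.4), np.float64(-1.25), np.float64(-0.99), 89)
600 (np.float64(0.58), np.float64(0.5), np.float64(-1.25), np.float64(-1.17), 91)
640 (np.float64(0.44), np.float64(0.7), np.float64(-1.25), np.float64(-1.51), 89)
680 (np.float64(0.3), np.float64(0.88), np.float64(-1.23), np.float64(-1.81), 91)
720 (np.float64(0.22), np.float64(0.94), np.float64(-1.13), np.float64(-1.85), 91)
760 (np.float64(0.16), np.float64(0.98), np.float64(-1.03), np.float64(-1.85), 91)
800 (np.float64(0.1), np.float64(1.02), np.float64(-0.93), np.float64(-1.85), 91)
840 (np.float64(0.04), np.float64(1.06), np.float64(-0.81), np.float64(-1.83), 92)
880 (np.float64(-0.02), np.float64(1.12), np.float64(-0.71), np.float64(-1.85), 85)
920 (np.float64(-0.04), np.float64(1.12), np.float64(-0.61), np.float64(-1.77), 92)
960 (np.float64(-0.04), np.float64(1.14), np.float64(-0.57), np.float64(-1.75), 82)
```

```bash
python3 - <<'E'
from h import *
np.set_printoptions(precision=1,suppress=True)
c=shot('top');w=cloud(c);X,Y,Z=w[...,0],w[...,1],w[...,2]
m=(Z>8)&(Z<75)&(X>380)&(X<900)&(Y>-480)&(Y<150)
k,l,s,ce=cv2.connectedComponentsWithStats(m.astype(np.uint8))
for i in range(1,k):
    if s[i,4]>15:p=w[l==i];print(s[i,4],p.min(0),p.max(0))
m=(abs(Z)<4)&(X>0);print('bench xmax',np.percentile(X[m],99.8))
for n in('side','wrist'):
    c=shot(n);w=cloud(c);s,M=st();Rz=M[:,2];h=s['ee_pos']-18.7*Rz
    d=w-h;hor=np.array([Rz[0],Rz[1],0]);hor/=np.linalg.norm(hor);lat=np.array([-hor[1],hor[0],0])
    A=d@hor;L=d@lat;V=d[...,2];g=c['color'].astype(int)
    m=(abs(A)<70)&(L>-70)&(L<40)&(V<-20)&(V>-110)
    print(n,m.sum())
    if m.sum()>30:
        P=np.c_[A[m],L[m],V[m]];print(P.min(0),P.max(0))
        if n=='side':
            q=P[abs(P[:,1]+28)<6];print('face',len(q),cv2.minAreaRect(q[:,[0,2]].astype(np.float32)))
        if n=='wrist':
            print(cv2.minAreaRect(P[:,[0,2]].astype(np.float32)))
E
```

```text
236 [ 761.4 -476.7    8.1] [ 881.2 -367.    74.5]
50 [723.6 126.8   8.8] [811.2 149.5  34.2]
448 [684.9 -29.3   8.1] [782.5  66.4  54.6]
326 [ 703.6 -342.2    9.1] [ 744.6 -146.3   29.3]
375 [ 458.7 -385.7    8.1] [ 649.2 -322.1   37. ]
238 [519.   65.    8.1] [626.3 150.   49.8]
90 [432.7 111.    8.2] [475.  148.7  69.2]
bench xmax 945.1063618504173
t 18.2 pos [ 681.3 -163.7  183.1] hdg x,y [161.9  69.3] zax [ 0.9 -0.3 -0.2] j [-0.1  0.8 -1.3 -1.9 -0.2  0. ] F [ 0.1 -0.8 -4.9] M [0.7 1.8 0. ] open 21.3 99.6
side 642
[-38.5 -66.1 -82. ] [ 25.   23.6 -20.2]
face 357 ((-6.338994979858398, -49.22185134887695), (53.369163513183594, 57.495941162109375), 82.72844696044922)
t 18.25 pos [ 681.4 -163.7  183.7] hdg x,y [161.8  69.3] zax [ 0.9 -0.3 -0.2] j [-0.1  0.8 -1.3 -1.9 -0.2  0. ] F [-0.2  0.  -6.1] M [0.8 1.7 0. ] open 20.9 99.6
wrist 33231
[-40.2 -70.  -84. ] [ 15.7  28.6 -20.1]
((-7.875314712524414, -50.3217658996582), (59.28746795654297, 56.99099349975586), 81.14608001708984)
```

>>> play_rows(commands=[{"wx": 0,"wy": 1,"wz": 0,"x": 0,"y": 0,"z": 0,"fingers": 0.1},{"wx": 0,"wy": 1,"wz": 0,"x": 0,"y": 0,"z": 0,"fingers": 0.1},{"wx": 0,"wy": 0.5,"wz": 0,"x": 0,"y": 0,"z": 0,"fingers": 0.1},{"wx": 0,"wy": 0,"wz": 0,"x": 0,"y": 0,"z": 0,"fingers": 0.1}])

```text
clock: 18.65
ee_pos: [683.4, -164.1, 186.3]
tcp_rot: [0.339, 1.881, -0.25]
force: [-0.1, 0.0, -4.7]
opening: 21.3
finger_force: 99.6
```

```bash
python3 -c "
from h import *
go((692,-101,110));s,M=st();print(M.round(3))"
```

```text
t 18.65 pos [ 683.4 -164.1  186.3] hdg x,y [160.3  69.3] zax [ 0.884 -0.336 -0.326] j [-0.14  0.48 -1.17 -1.32 -0.21  0.07] F [-0.1  0.  -4.7] M [0.63 1.57 0.02] open 21.3 99.6
units xyz [1.53 1.25 0.23]
t 18.65 pos [ 683.4 -164.1  186.3] hdg x,y [160.3  69.3] zax [ 0.884 -0.336 -0.326] j [-0.14  0.48 -1.17 -1.32 -0.21  0.07] F [-0.1  0.  -4.7] M [0.63 1.57 0.02] open 21.3 99.6
[[-0.307  0.353  0.884]
 [ 0.11   0.936 -0.336]
 [-0.945 -0.006 -0.326]]
```

>>> play_rows(commands=[{"wx": 0,"wy": 0,"wz": 0,"x": 0.3,"y": 0.31,"z": 0.06,"fingers": 0.1},{"wx": 0,"wy": 0,"wz": 0,"x": 0.4,"y": 0.31,"z": 0.06,"fingers": 0.1},{"wx": 0,"wy": 0,"wz": 0,"x": 0.4,"y": 0.31,"z": 0.06,"fingers": 0.1},{"wx": 0,"wy": 0,"wz": 0,"x": 0.4,"y": 0.31,"z": 0.06,"fingers": 0.1},{"wx": 0,"wy": 0,"wz": 0,"x": 0,"y": 0,"z": 0,"fingers": 0.1},{"wx": 0,"wy": 0,"wz": 0,"x": 0,"y": 0,"z": 0,"fingers": 0.1}])

```text
clock: 19.25
ee_pos: [691.8, -101.4, 106.0]
tcp_rot: [0.338, 1.887, -0.251]
force: [0.6, -0.7, -5.4]
opening: 21.4
finger_force: 99.5
```

```bash
python3 -c "
from h import *
go((692,-101,84))"
```

```text
t 19.25 pos [ 691.8 -101.4  106. ] hdg x,y [160.6  69.4] zax [ 0.882 -0.335 -0.332] j [ 0.01  0.74 -1.21 -1.59 -0.36  0.12] F [ 0.6 -0.7 -5.4] M [ 0.64  1.58 -0.01] open 21.4 99.5
units xyz [0.41 0.01 0.15]
```

>>> play_rows(commands=[{"wx": 0,"wy": 0,"wz": 0,"x": 0.2,"y": 0,"z": 0.07,"fingers": 0.1},{"wx": 0,"wy": 0,"wz": 0,"x": 0.15,"y": 0,"z": 0.06,"fingers": 0.1},{"wx": 0,"wy": 0,"wz": 0,"x": 0,"y": 0,"z": 0,"fingers": 0.1},{"wx": 0,"wy": -0.5,"wz": 0,"x": 0,"y": 0,"z": 0,"fingers": 0.1},{"wx": 0,"wy": 0,"wz": 0,"x": 0,"y": 0,"z": 0,"fingers": 0.1}])

```text
clock: 19.75
ee_pos: [692.1, -102.3, 86.9]
tcp_rot: [0.331, 1.844, -0.257]
force: [-1.2, 0.9, -7.0]
opening: 21.5
finger_force: 99.6
```

```bash
python3 -c "
from h import *
go((692,-101,80))"
```

```text
t 19.75 pos [ 692.1 -102.3   86.9] hdg x,y [160.8  69.3] zax [ 0.894 -0.34  -0.291] j [ 0.02  0.88 -1.23 -1.79 -0.36  0.11] F [-1.2  0.9 -7. ] M [ 0.69  1.81 -0.03] open 21.5 99.6
units xyz [0.13 0.02 0.03]
```

>>> play_rows(commands=[{"wx": 0,"wy": 0,"wz": 0,"x": 0.06,"y": 0,"z": 0.02,"fingers": 0.1},{"wx": 0,"wy": 0,"wz": 0,"x": 0.04,"y": 0,"z": 0.01,"fingers": 0.1},{"wx": 0,"wy": 0,"wz": 0,"x": 0.04,"y": 0,"z": 0.01,"fingers": 0.1},{"wx": 0,"wy": 0,"wz": 0,"x": 0,"y": 0,"z": 0,"fingers": 0.1}], force=40)

```text
clock: 20.15
ee_pos: [692.4, -101.9, 80.8]
tcp_rot: [0.331, 1.843, -0.256]
force: [0.1, -1.0, -5.3]
opening: 21.4
finger_force: 99.6
```

```bash
python3 -c "
from h import *
st()"
```

```text
t 20.15 pos [ 692.4 -101.9   80.8] hdg x,y [160.7  69.3] zax [ 0.895 -0.34  -0.29 ] j [ 0.02  0.9  -1.23 -1.82 -0.36  0.11] F [ 0.1 -1.  -5.3] M [0.67 1.69 0.03] open 21.4 99.6
```

>>> play_rows(commands=[{"wx": 0,"wy": 0,"wz": 0,"x": 0.04,"y": 0,"z": 0.01,"fingers": 0.12},{"wx": 0,"wy": 0,"wz": 0,"x": 0.04,"y": 0,"z": 0.01,"fingers": 0.12},{"wx": 0,"wy": 0,"wz": 0,"x": 0,"y": 0,"z": 0,"fingers": 0.12},{"wx": 0,"wy": 0,"wz": 0,"x": 0,"y": 0,"z": 0,"fingers": 0.12}], force=30)

```text
clock: 20.55
ee_pos: [693.3, -102.3, 80.3]
tcp_rot: [0.333, 1.835, -0.256]
force: [-3.2, 0.4, 6.5]
opening: 21.3
finger_force: 100.2
```

```bash
python3 -c "
from h import *
st()"
```

```text
t 20.55 pos [ 693.3 -102.3   80.3] hdg x,y [160.2  69.3] zax [ 0.897 -0.341 -0.283] j [ 0.02  0.91 -1.23 -1.84 -0.36  0.11] F [-3.2  0.4  6.5] M [-0.16  0.1  -0.18] open 21.3 100.2
```

>>> play_rows(commands=[{"wx": 0,"wy": 0,"wz": 0,"x": 0,"y": 0,"z": 0,"fingers": 0.25},{"wx": 0,"wy": 0,"wz": 0,"x": 0,"y": 0,"z": 0,"fingers": 0.26},{"wx": 0,"wy": 0,"wz": 0,"x": 0,"y": 0,"z": 0,"fingers": 0.27},{"wx": 0,"wy": 0,"wz": 0,"x": 0,"y": 0,"z": 0,"fingers": 0.28},{"wx": 0,"wy": 0,"wz": 0,"x": 0,"y": 0,"z": 0,"fingers": 0.29},{"wx": 0,"wy": 0,"wz": 0,"x": 0,"y": 0,"z": 0,"fingers": 0.3},{"wx": 0,"wy": 0,"wz": 0,"x": 0,"y": 0,"z": 0,"fingers": 0.3},{"wx": 0,"wy": 0,"wz": 0,"x": 0,"y": 0,"z": 0,"fingers": 0.3}])

```text
clock: 21.35
ee_pos: [692.1, -101.7, 76.2]
tcp_rot: [0.331, 1.844, -0.256]
force: [-1.1, 0.8, 1.0]
opening: 25.4
finger_force: 0.0
```

```bash
python3 - <<'E'
from h import *
np.set_printoptions(precision=1,suppress=True)
c=shot('side');w=cloud(c);s,M=st();Rz=M[:,2];h=s['ee_pos']-18.7*Rz
d=w-h;hor=np.array([Rz[0],Rz[1],0]);hor/=np.linalg.norm(hor);lat=np.array([-hor[1],hor[0],0])
A=d@hor;L=d@lat;V=d[...,2]
m=(abs(A)<70)&(abs(L+28)<6)&(V<-22)&(V>-80)
P=np.c_[A[m],L[m],V[m]];print(len(P),P.min(0),P.max(0),cv2.minAreaRect(P[:,[0,2]].astype(np.float32)))
E
```

```text
t 21.4 pos [ 692.1 -101.7   76.2] hdg x,y [160.8  69.3] zax [ 0.9 -0.3 -0.3] j [ 0.   0.9 -1.2 -1.8 -0.4  0.1] F [ 0.3 -0.3 -0.2] M [ 0.3  0.8 -0. ] open 25.4 0.0
324 [-69.7 -34.  -80. ] [ 68.8 -22.1 -22.1] ((-0.4666290283203125, -50.97938537597656), (138.4525909423828, 57.855899810791016), 0.07372452318668365)
```

```bash
python3 - <<'E'
from h import *
np.set_printoptions(precision=1,suppress=True)
w=cloud(load('side'));X,Y,Z=w[...,0],w[...,1],w[...,2]
m=(abs(X-675)<60)&(Y>-145)&(Y<-60)&(Z>8)
for lo in range(8,120,8):
    q=w[m&(Z>=lo)&(Z<lo+8)]
    if len(q)>3:print(lo,len(q),q[:,:2].min(0),q[:,:2].max(0),np.median(q,0))
E
```

```text
8 72 [ 616.3 -137.8] [ 670.6 -100. ] [ 649.3 -119.5   10. ]
16 28 [ 616.9 -126.5] [669.5 -98.5] [ 651.2 -115.4   19.5]
24 49 [ 619.  -127.2] [ 669.2 -103.2] [ 645.9 -113.    28.6]
32 53 [ 619.  -126.2] [ 667.7 -101.8] [ 643.7 -111.7   36.7]
40 50 [ 618.2 -130.5] [ 668.4 -100.3] [ 644.3 -111.6   44.5]
48 86 [ 617.9 -122.9] [676.4 -88.6] [ 646.1 -107.2   54.3]
56 80 [ 618.6 -121.3] [676.3 -79. ] [ 652.8 -103.    57.6]
64 8 [ 648.2 -116.8] [690.6 -81.1] [655.2 -99.2  68.5]
72 34 [ 655.8 -121.9] [696.3 -76.9] [679.8 -87.3  76.7]
80 92 [ 617.6 -127.4] [697.9 -64.1] [ 667.9 -115.9   84.5]
88 116 [ 616.1 -126.8] [699.1 -62.5] [ 668.3 -111.1   91.3]
96 77 [ 615.6 -127.4] [675.3 -60.7] [ 643.2 -105.3  100.3]
104 136 [ 616.  -130.3] [667.4 -61.2] [637.5 -96.3 108.2]
112 96 [ 615.3 -102. ] [668.2 -60.1] [632.4 -86.4 113.9]
```

The housing face is vertical (x 617–669 at every height) and its top is at z≈57, so the coupler stands upright. I open, lift straight off the head, and pitch back to vertical.

>>> play_rows(commands=[{"wx": 0,"wy": 0,"wz": 0,"x": 0,"y": 0,"z": 0,"fingers": 0.5},{"wx": 0,"wy": 0,"wz": 0,"x": 0,"y": 0,"z": 0,"fingers": 0.65},{"wx": 0,"wy": 0,"wz": 0,"x": 0,"y": 0,"z": 0,"fingers": 0.65},{"wx": 0,"wy": 0,"wz": 0,"x": -0.2,"y": 0,"z": -0.06,"fingers": 0.65},{"wx": 0,"wy": 0,"wz": 0,"x": -0.5,"y": 0,"z": -0.15,"fingers": 0.65},{"wx": 0,"wy": 0,"wz": 0,"x": -0.5,"y": 0,"z": -0.15,"fingers": 0.65},{"wx": 0,"wy": 0,"wz": 0,"x": -0.5,"y": 0,"z": -0.15,"fingers": 0.65},{"wx": 0,"wy": 0,"wz": 0,"x": -0.4,"y": 0,"z": -0.1,"fingers": 0.65},{"wx": 0,"wy": 0,"wz": 0,"x": 0,"y": 0,"z": 0,"fingers": 0.65}])

```text
clock: 22.3
ee_pos: [694.3, -101.5, 190.4]
tcp_rot: [0.332, 1.837, -0.254]
force: [-0.3, -0.6, 0.8]
opening: 55.7
finger_force: 0.0
```

```bash
python3 - <<'E'
from h import *
st();c=shot('side');save(c,'s3.png',(200,160,360,280),4)
E
```

```text
t 22.3 pos [ 694.3 -101.5  190.4] hdg x,y [160.2  69.3] zax [ 0.897 -0.34  -0.284] j [ 0.02  0.53 -1.18 -1.4  -0.36  0.11] F [-0.3 -0.6  0.8] M [0.26 0.79 0.02] open 55.7 0.0
```

View pics/s3.png

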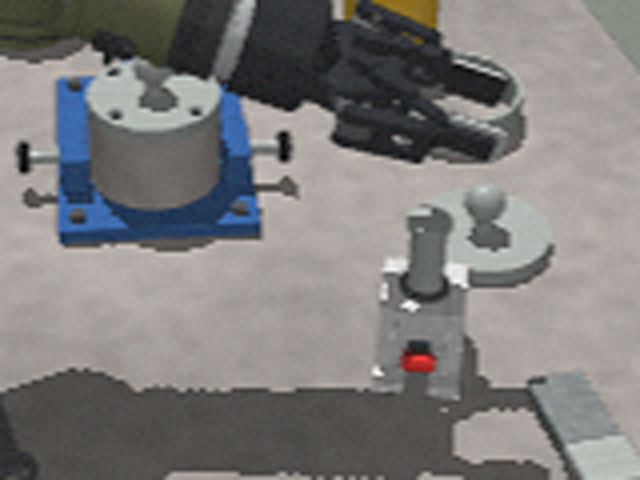

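The coupler stands upright at (425,310) with its lever toward the camera and nothing touching it. Next I pitch the tool down and yaw by 90°.

>>> play_rows(commands=[{"wx": 0,"wy": 1,"wz": 0,"x": 0,"y": 0,"z": 0,"fingers": 0.65},{"wx": 0,"wy": 1,"wz": 0,"x": 0,"y": 0,"z": 0,"fingers": 0.65},{"wx": 0,"wy": 1,"wz": 0,"x": 0,"y": 0,"z": 0,"fingers": 0.65},{"wx": 0,"wy": 1,"wz": 0,"x": 0,"y": 0,"z": 0,"fingers": 0.65},{"wx": 0,"wy": 1,"wz": 0,"x": 0,"y": 0,"z": 0,"fingers": 0.65},{"wx": 0,"wy": 1,"wz": 0,"x": 0,"y": 0,"z": 0,"fingers": 0.65},{"wx": 0,"wy": 1,"wz": 0,"x": 0,"y": 0,"z": 0,"fingers": 0.65},{"wx": 0,"wy": 1,"wz": 0,"x": 0,"y": 0,"z": 0,"fingers": 0.65}])

```text
clock: 23.15
ee_pos: [694.0, -101.4, 182.2]
tcp_rot: [0.452, 2.499, -0.153]
force: [0.9, -0.0, -0.8]
opening: 55.6
finger_force: 0.0
```

>>> play_rows(commands=[{"wx": 0,"wy": 1,"wz": 0,"x": 0,"y": 0,"z": 0,"fingers": 0.65},{"wx": 0,"wy": 1,"wz": 0,"x": 0,"y": 0,"z": 0,"fingers": 0.65},{"wx": 0,"wy": 1,"wz": 0,"x": 0,"y": 0,"z": 0,"fingers": 0.65},{"wx": 0,"wy": 1,"wz": 0,"x": 0,"y": 0,"z": 0,"fingers": 0.65},{"wx": 0,"wy": 1,"wz": 0,"x": 0,"y": 0,"z": 0,"fingers": 0.65},{"wx": 0,"wy": 1,"wz": 0,"x": 0,"y": 0,"z": 0,"fingers": 0.65},{"wx": 0,"wy": 0.6,"wz": 0,"x": 0,"y": 0,"z": 0,"fingers": 0.65},{"wx": 0,"wy": 0,"wz": 0,"x": 0,"y": 0,"z": 0,"fingers": 0.65}])

```text
clock: 23.95
ee_pos: [696.1, -102.2, 180.1]
tcp_rot: [0.558, 3.058, -0.023]
force: [-0.2, -0.3, -0.8]
opening: 55.6
finger_force: 0.0
```

>>> play_rows(commands=[{"wx": 0,"wy": 0,"wz": 1,"x": 0,"y": 0,"z": 0,"fingers": 1},{"wx": 0,"wy": 0,"wz": 1,"x": 0,"y": 0,"z": 0,"fingers": 1},{"wx": 0,"wy": 0,"wz": 1,"x": 0,"y": 0,"z": 0,"fingers": 1},{"wx": 0,"wy": 0,"wz": 1,"x": 0,"y": 0,"z": 0,"fingers": 1},{"wx": 0,"wy": 0,"wz": 1,"x": 0,"y": 0,"z": 0,"fingers": 1},{"wx": 0,"wy": 0,"wz": 1,"x": 0,"y": 0,"z": 0,"fingers": 1},{"wx": 0,"wy": 0,"wz": 1,"x": 0,"y": 0,"z": 0,"fingers": 1},{"wx": 0,"wy": 0,"wz": 1,"x": 0,"y": 0,"z": 0,"fingers": 1},{"wx": 0,"wy": 0,"wz": 1,"x": 0,"y": 0,"z": 0,"fingers": 1}])

```text
clock: 24.85
ee_pos: [694.1, -101.2, 182.3]
tcp_rot: [1.686, 2.605, 0.0]
force: [0.5, 0.1, 0.9]
opening: 85.5
finger_force: 0.0
```

>>> play_rows(commands=[{"wx": 0,"wy": 0,"wz": 1,"x": 0,"y": 0,"z": 0,"fingers": 1},{"wx": 0,"wy": 0,"wz": 1,"x": 0,"y": 0,"z": 0,"fingers": 1},{"wx": 0,"wy": 0,"wz": 1,"x": 0,"y": 0,"z": 0,"fingers": 1},{"wx": 0,"wy": 0,"wz": 1,"x": 0,"y": 0,"z": 0,"fingers": 1},{"wx": 0,"wy": 0,"wz": 1,"x": 0,"y": 0,"z": 0,"fingers": 1},{"wx": 0,"wy": 0,"wz": 1,"x": 0,"y": 0,"z": 0,"fingers": 1},{"wx": 0,"wy": 0,"wz": 1,"x": 0,"y": 0,"z": 0,"fingers": 1},{"wx": 0,"wy": 0,"wz": 1,"x": 0,"y": 0,"z": 0,"fingers": 1},{"wx": 0,"wy": 0,"wz": 0.8,"x": 0,"y": 0,"z": 0,"fingers": 1},{"wx": 0,"wy": 0,"wz": 0,"x": 0,"y": 0,"z": 0,"fingers": 1}])

```text
clock: 25.85
ee_pos: [694.1, -101.2, 182.5]
tcp_rot: [2.538, 1.79, 0.022]
force: [0.0, -0.5, -0.3]
opening: 85.3
finger_force: 0.0
```

```bash
python3 - <<'E'
from h import *
np.set_printoptions(precision=1,suppress=True)
s,M=st();print(M.round(3))
for n in('wrist','top'):
    c=shot(n);w=cloud(c);X,Y,Z=w[...,0],w[...,1],w[...,2]
    B=(abs(X-655)<75)&(abs(Y+95)<75)
    m=B&(Z>50)&(Z<60);q=w[m]
    if len(q)>10:print(n,'housing top',len(q),cv2.minAreaRect(q[:,:2].astype(np.float32)),q.mean(0))
    m=B&(Z>106)&(Z<116);q=w[m]
    if len(q)>5:print('head',len(q),cv2.minEnclosingCircle(q[:,:2].astype(np.float32)),q.mean(0))
    hsv=cv2.cvtColor(c['color'],cv2.COLOR_RGB2HSV);red=((hsv[...,0]<8)|(hsv[...,0]>172))&(hsv[...,1]>150)&(hsv[...,2]>70)&(abs(X-640)<90)&(abs(Y+130)<90)
    if red.sum():print('lever',red.sum(),np.nanmean(w[red],0))
E
```

```text
t 25.85 pos [ 694.1 -101.2  182.5] hdg x,y [ 70.4 -19.6] zax [ 0. -0. -1.] j [-0.1  0.6  0.2  1.2 -0.   1.8] F [ 0.  -0.5 -0.3] M [-0. -0.  0.] open 85.3 0.0
[[ 0.3  0.9  0. ]
 [ 0.9 -0.3 -0. ]
 [-0.   0.  -1. ]]
wrist housing top 2814 ((644.56201171875, -108.79934692382812), (104.49725341796875, 55.906620025634766), 68.99928283691406) [655.8 -88.6  55.9]
head 1316 ((653.509521484375, -86.57373046875), 14.960243225097656) [654.1 -85.9 111.4]
lever 715 [ 626.4 -156.3   62.1]
top housing top 59 ((658.59521484375, -65.91000366210938), (20.018821716308594, 59.75145721435547), 79.28916931152344) [656.3 -67.   54.8]
```

```bash
python3 - <<'E'
from h import *
s,M=st();print(M.round(4))
h=np.radians(-21.0);y=np.array([np.cos(h),np.sin(h),0]);z=np.array([0,0,-1.]);T=np.c_[np.cross(y,z),y,z]
print('turn units',(np.degrees(R.from_matrix(M.T@T).as_rotvec())/5).round(2),'shift (in target frame)',(T.T@(np.array([653.6,-86.3,64])-s['ee_pos'])/50).round(2))
E
```

```text
t 25.95 pos [ 694.3 -101.3  183.1] hdg x,y [ 70.5 -19.5] zax [ 0.033 -0.021 -0.999] j [-0.14  0.56  0.22  1.19 -0.02  1.77] F [ 0.8 -0.5  0.5] M [-0.01 -0.   -0.03] open 85.4 0.0
[[ 0.3344  0.9418  0.0328]
 [ 0.9424 -0.3339 -0.0209]
 [-0.0088  0.038  -0.9992]]
turn units [0.44 0.09 0.29] shift (in target frame) [-0.01 -0.87  2.38]
```

>>> play_rows(commands=[{"wx": 0.44,"wy": 0.09,"wz": 0.29,"x": 0,"y": 0,"z": 0,"fingers": 1},{"wx": 0,"wy": 0,"wz": 0,"x": -0.01,"y": -0.45,"z": 0,"fingers": 1},{"wx": 0,"wy": 0,"wz": 0,"x": 0,"y": -0.42,"z": 0,"fingers": 1},{"wx": 0,"wy": 0,"wz": 0,"x": 0,"y": 0,"z": 0,"fingers": 1},{"wx": 0,"wy": 0,"wz": 0,"x": 0,"y": 0,"z": 0.6,"fingers": 1},{"wx": 0,"wy": 0,"wz": 0,"x": 0,"y": 0,"z": 0.6,"fingers": 1},{"wx": 0,"wy": 0,"wz": 0,"x": 0,"y": 0,"z": 0.5,"fingers": 1},{"wx": 0,"wy": 0,"wz": 0,"x": 0,"y": 0,"z": 0.4,"fingers": 1},{"wx": 0,"wy": 0,"wz": 0,"x": 0,"y": 0,"z": 0.1,"fingers": 1},{"wx": 0,"wy": 0,"wz": 0,"x": 0,"y": 0,"z": 0,"fingers": 1}])

```text
clock: 26.95
ee_pos: [654.1, -86.5, 73.4]
tcp_rot: [-2.59, -1.778, 0.001]
force: [0.0, 0.1, 0.6]
opening: 85.4
finger_force: 0.0
```

```bash
python3 - <<'E'
from h import *
go((653.6,-86.3,64))
E
```

```text
t 26.95 pos [654.1 -86.5  73.4] hdg x,y [ 68.9 -21.1] zax [-0. -0. -1.] j [-0.13  0.58 -0.04  0.94 -0.    1.81] F [0.  0.1 0.6] M [-0.02 -0.01 -0.01] open 85.4 0.0
units xyz [-0.   -0.01  0.19]
```

>>> play_rows(commands=[{"wx": 0,"wy": 0,"wz": 0,"x": 0,"y": -0.01,"z": 0.16,"fingers": 0.7},{"wx": 0,"wy": 0,"wz": 0,"x": 0,"y": 0,"z": 0,"fingers": 0.4},{"wx": 0,"wy": 0,"wz": 0,"x": 0,"y": 0,"z": 0,"fingers": 0.2},{"wx": 0,"wy": 0,"wz": 0,"x": 0,"y": 0,"z": 0,"fingers": 0.1},{"wx": 0,"wy": 0,"wz": 0,"x": 0,"y": 0,"z": 0,"fingers": 0.1},{"wx": 0,"wy": 0,"wz": 0,"x": 0,"y": 0,"z": 0,"fingers": 0.1}], force=80)

```text
clock: 27.55
ee_pos: [654.2, -86.2, 67.3]
tcp_rot: [2.589, 1.777, 0.002]
force: [-1.2, 0.8, 4.3]
opening: 23.9
finger_force: 77.9
```

```bash
python3 - <<'E'
from h import *
st()
E
```

```text
t 27.55 pos [654.2 -86.2  67.3] hdg x,y [ 68.9 -21.1] zax [ 0.002 -0.    -1.   ] j [-0.13  0.59 -0.06  0.93 -0.    1.81] F [-1.2  0.8  4.3] M [0.07 0.19 0.01] open 23.9 77.9
```

>>> play_rows(commands=[{"wx": 0,"wy": 0,"wz": 0,"x": 0,"y": 0,"z": -0.2,"fingers": 0.1},{"wx": 0,"wy": 0,"wz": 0,"x": 0,"y": 0,"z": -0.7,"fingers": 0.1},{"wx": 0,"wy": 0,"wz": 0,"x": 0,"y": 0,"z": -0.9,"fingers": 0.1},{"wx": 0,"wy": 0,"wz": 0,"x": 0,"y": 0,"z": -0.9,"fingers": 0.1},{"wx": 0,"wy": 0,"wz": 0,"x": 0,"y": 0,"z": -0.8,"fingers": 0.1},{"wx": 0,"wy": 0,"wz": 0,"x": 0.2,"y": -0.73,"z": 0,"fingers": 0.1},{"wx": 0,"wy": 0,"wz": 0,"x": 0.2,"y": -0.73,"z": 0,"fingers": 0.1},{"wx": 0,"wy": 0,"wz": 0,"x": 0.2,"y": -0.73,"z": 0,"fingers": 0.1},{"wx": 0,"wy": 0,"wz": 0,"x": 0.2,"y": -0.73,"z": 0,"fingers": 0.1},{"wx": 0,"wy": 0,"wz": 0,"x": 0.1,"y": -0.74,"z": 0,"fingers": 0.1}])

```text
clock: 28.55
ee_pos: [497.2, 22.7, 240.5]
tcp_rot: [-2.589, -1.778, 0.001]
force: [0.1, 1.1, -5.5]
opening: 24.0
finger_force: 79.5
```

>>> play_rows(commands=[{"wx": 0,"wy": 0,"wz": -0.9,"x": 0,"y": 0,"z": 0,"fingers": 0.1},{"wx": 0,"wy": 0,"wz": -0.9,"x": 0,"y": 0,"z": 0,"fingers": 0.1},{"wx": 0,"wy": 0,"wz": -0.8,"x": 0,"y": 0,"z": 0,"fingers": 0.1},{"wx": 0,"wy": 0,"wz": 0,"x": 0,"y": 0,"z": 0,"fingers": 0.1},{"wx": 0,"wy": 0,"wz": 0,"x": 0,"y": 0,"z": 0,"fingers": 0.1}])

```text
clock: 29.05
ee_pos: [498.6, 21.7, 240.8]
tcp_rot: [2.374, 2.058, -0.001]
force: [-0.5, 1.0, -5.5]
opening: 23.6
finger_force: 80.0
```

```bash
python3 - <<'E'
from h import *
np.set_printoptions(precision=1,suppress=True)
s,M=st();c=shot('wrist');save(c,'w4.png',s=1.5)
w=cloud(c);X,Y,Z=w[...,0],w[...,1],w[...,2];B=(abs(X-516)<70)&(abs(Y-140)<70)
q=w[B&(abs(Z-84)<4)];print('plate',len(q),cv2.minEnclosingCircle(q[:,:2].astype(np.float32)),q[:,2].mean())
q=w[B&(Z>104)&(Z<130)&(abs(X-516)<22)&(abs(Y-140)<22)];print('ball pts',len(q),q.min(0),q.max(0))
if len(q)>20:
    f=least=__import__('scipy.optimize',fromlist=['least_squares']).least_squares(lambda p:np.linalg.norm(q-p,axis=1)-15,[516,140,108],loss='huber');print('ball',f.x)
hsv=cv2.cvtColor(c['color'],cv2.COLOR_RGB2HSV);red=((hsv[...,0]<8)|(hsv[...,0]>172))&(hsv[...,1]>150)&(hsv[...,2]>70)
k,l,stt,ce=cv2.connectedComponentsWithStats(red.astype(np.uint8))
for i in range(1,k):
    if stt[i,4]>40:p=w[l==i];print('red',ce[i],stt[i,4],np.nanmean(p,0),np.nanmin(p,0),np.nanmax(p,0))
c=shot('top');w=cloud(c);X,Y,Z=w[...,0],w[...,1],w[...,2]
q=w[(abs(X-s['ee_pos'][0])<60)&(abs(Y-s['ee_pos'][1])<60)&(abs(Z-158)<60)];print('top near coupler',len(q))
E
```

```text
t 29.05 pos [498.6  21.7 240.8] hdg x,y [81.8 -8.2] zax [-0. -0. -1.] j [ 0.   0.2 -0.2  1.2 -0.   1.8] F [-0.5  1.  -5.5] M [ 0. -0.  0.] open 23.6 80.0
plate 8173 ((515.3947143554688, 139.68768310546875), 49.90939712524414) 84.60766446782615
ball pts 1254 [500.7 125.2 107.2] [530.1 154.1 125.3]
ball [515.5 140.  108.4]
red [250.4 348.2] 446 [487.7 -47.  233.6] [476.6 -53.3 228.7] [503.1  32.7 316.4]
top near coupler 0
```

View pics/w4.png

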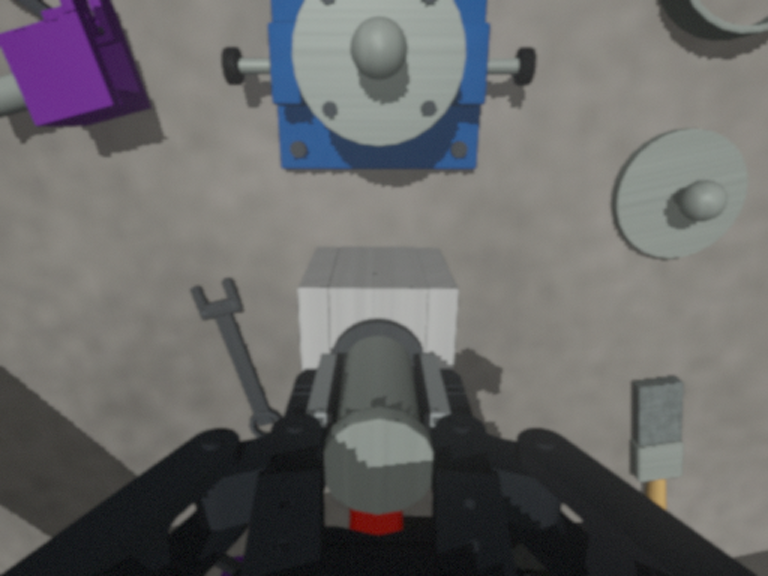

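The ball (378,47) is clear and centred at (515.5, 140.0); the held coupler at (378,300) is square to the tool with its lever pointing away from the post. I move over the ball and start down.

>>> play_rows(commands=[{"wx": 0,"wy": 0,"wz": 0,"x": 0.6,"y": 0.01,"z": 0,"fingers": 0.1},{"wx": 0,"wy": 0,"wz": 0,"x": 0.8,"y": 0,"z": 0,"fingers": 0.1},{"wx": 0,"wy": 0,"wz": 0,"x": 0.6,"y": 0,"z": 0,"fingers": 0.1},{"wx": 0,"wy": 0,"wz": 0,"x": 0.4,"y": 0,"z": 0,"fingers": 0.1},{"wx": 0,"wy": 0,"wz": 0,"x": 0,"y": 0,"z": 0.4,"fingers": 0.1},{"wx": 0,"wy": 0,"wz": 0,"x": 0,"y": 0,"z": 0.3,"fingers": 0.1},{"wx": 0,"wy": 0,"wz": 0,"x": 0,"y": 0,"z": 0,"fingers": 0.1},{"wx": 0,"wy": 0,"wz": 0,"x": 0,"y": 0,"z": 0,"fingers": 0.1}])

```text
clock: 29.95
ee_pos: [516.3, 140.3, 206.1]
tcp_rot: [2.373, 2.059, -0.001]
force: [0.2, 0.5, -4.8]
opening: 23.4
finger_force: 79.9
```

```bash
python3 - <<'E'
from h import *
go((516.1,140.5,151.3))
E
```

```text
t 29.95 pos [516.3 140.3 206.1] hdg x,y [81.9 -8.1] zax [-0.    -0.001 -1.   ] j [ 0.27  0.29 -0.16  1.12 -0.    1.98] F [ 0.2  0.5 -4.8] M [-0.02 -0.04  0.02] open 23.4 79.9
units xyz [ 0.  -0.   1.1]
```

>>> play_rows(commands=[{"wx": 0,"wy": 0,"wz": 0,"x": 0,"y": 0,"z": 0.15,"fingers": 0.1},{"wx": 0,"wy": 0,"wz": 0,"x": 0,"y": 0,"z": 0.12,"fingers": 0.1},{"wx": 0,"wy": 0,"wz": 0,"x": 0,"y": 0,"z": 0.12,"fingers": 0.1},{"wx": 0,"wy": 0,"wz": 0,"x": 0,"y": 0,"z": 0.12,"fingers": 0.1},{"wx": 0,"wy": 0,"wz": 0,"x": 0,"y": 0,"z": 0,"fingers": 0.1}])

```text
clock: 30.45
ee_pos: [515.7, 140.1, 179.6]
tcp_rot: [-2.372, -2.059, 0.002]
force: [-0.5, 0.6, -5.1]
opening: 23.9
finger_force: 80.0
```

```bash
python3 - <<'E'
from h import *
go((516.1,140.5,151.3))
E
```

```text
t 30.45 pos [515.7 140.1 179.6] hdg x,y [81.9 -8.1] zax [-0.001 -0.001 -1.   ] j [ 0.27  0.3  -0.21  1.05 -0.    1.98] F [-0.5  0.6 -5.1] M [0.05 0.04 0.  ] open 23.9 80.0
units xyz [0.01 0.01 0.57]
```

>>> play_rows(commands=[{"wx": 0,"wy": 0,"wz": 0,"x": 0,"y": 0,"z": 0.12,"fingers": 0.1},{"wx": 0,"wy": 0,"wz": 0,"x": 0,"y": 0,"z": 0.12,"fingers": 0.1},{"wx": 0,"wy": 0,"wz": 0,"x": 0,"y": 0,"z": 0.12,"fingers": 0.1},{"wx": 0,"wy": 0,"wz": 0,"x": 0,"y": 0,"z": 0.1,"fingers": 0.1},{"wx": 0,"wy": 0,"wz": 0,"x": 0,"y": 0,"z": 0,"fingers": 0.1}])

```text
clock: 30.95
ee_pos: [515.8, 140.2, 156.6]
tcp_rot: [-2.372, -2.059, 0.002]
force: [-0.4, 0.2, -5.6]
opening: 23.9
finger_force: 80.0
```

```bash
python3 - <<'E'
from h import *
go((516.1,140.5,151.3))
E
```

```text
t 30.95 pos [515.8 140.2 156.6] hdg x,y [81.9 -8.1] zax [-0.001 -0.001 -1.   ] j [ 0.27  0.32 -0.25  1.   -0.    1.98] F [-0.4  0.2 -5.6] M [-0.01  0.07 -0.01] open 23.9 80.0
units xyz [0.01 0.01 0.11]
```

>>> play_rows(commands=[{"wx": 0,"wy": 0,"wz": 0,"x": 0,"y": 0,"z": 0.04,"fingers": 0.1},{"wx": 0,"wy": 0,"wz": 0,"x": 0,"y": 0,"z": 0.04,"fingers": 0.1},{"wx": 0,"wy": 0,"wz": 0,"x": 0,"y": 0,"z": 0.03,"fingers": 0.1},{"wx": 0,"wy": 0,"wz": 0,"x": 0,"y": 0,"z": 0,"fingers": 0.1}])

```text
clock: 31.35
ee_pos: [516.7, 140.5, 152.2]
tcp_rot: [2.372, 2.059, 0.001]
force: [-0.2, 1.1, -5.9]
opening: 23.7
finger_force: 80.1
```

```bash
python3 - <<'E'
from h import *
go((516.1,140.5,151.3))
E
```

```text
t 31.35 pos [516.7 140.5 152.2] hdg x,y [81.9 -8.1] zax [ 0.001 -0.    -1.   ] j [ 0.27  0.32 -0.26  0.98 -0.    1.98] F [-0.2  1.1 -5.9] M [0.03 0.01 0.02] open 23.7 80.1
units xyz [-0.   -0.01  0.02]
```

>>> play_rows(commands=[{"wx": 0,"wy": 0,"wz": 0,"x": 0,"y": 0,"z": 0.03,"fingers": 0.1},{"wx": 0,"wy": 0,"wz": 0,"x": 0,"y": 0,"z": 0.02,"fingers": 0.1},{"wx": 0,"wy": 0,"wz": 0,"x": 0,"y": 0,"z": 0,"fingers": 0.1},{"wx": 0,"wy": 0,"wz": 0,"x": 0,"y": 0,"z": 0,"fingers": 0.1}])

```text
clock: 31.75
ee_pos: [517.2, 141.9, 151.5]
tcp_rot: [-2.371, -2.06, -0.007]
force: [-2.7, 4.3, 4.7]
opening: 24.1
finger_force: 81.1
```

```bash
python3 - <<'E'
from h import *
go((516.1,140.5,151.3))
E
```

```text
t 31.75 pos [517.2 141.9 151.5] hdg x,y [82. -8.] zax [ 0.003  0.003 -1.   ] j [ 0.27  0.32 -0.26  0.98  0.    1.98] F [-2.7  4.3  4.7] M [ 0.75  0.63 -0.02] open 24.1 81.1
units xyz [-0.03 -0.02  0.  ]
```

Contact at z 151.5 means it is seated. I release, rise clear, shut the fingers and move out over the lever.

>>> play_rows(commands=[{"wx": 0,"wy": 0,"wz": 0,"x": 0,"y": 0,"z": 0,"fingers": 0.3},{"wx": 0,"wy": 0,"wz": 0,"x": 0,"y": 0,"z": 0,"fingers": 0.6},{"wx": 0,"wy": 0,"wz": 0,"x": 0,"y": 0,"z": 0,"fingers": 0.7},{"wx": 0,"wy": 0,"wz": 0,"x": 0,"y": 0,"z": 0,"fingers": 0.7},{"wx": 0,"wy": 0,"wz": 0,"x": 0,"y": 0,"z": -0.4,"fingers": 0.7},{"wx": 0,"wy": 0,"wz": 0,"x": 0,"y": 0,"z": -0.8,"fingers": 0.7},{"wx": 0,"wy": 0,"wz": 0,"x": 0,"y": 0,"z": -0.8,"fingers": 0.7},{"wx": 0,"wy": 0,"wz": 0,"x": 0,"y": 0,"z": -0.5,"fingers": 0.7},{"wx": 0,"wy": 0,"wz": 0,"x": -0.8,"y": 0,"z": 0,"fingers": 0.7},{"wx": 0,"wy": 0,"wz": 0,"x": -0.8,"y": 0,"z": 0,"fingers": 0.7}])

```text
clock: 32.75
ee_pos: [506.1, 60.8, 275.7]
tcp_rot: [2.368, 2.06, 0.004]
force: [-0.0, -0.1, 0.1]
opening: 59.7
finger_force: 0.0
```

>>> play_rows(commands=[{"wx": 0,"wy": 0,"wz": 0,"x": 0,"y": 0,"z": 0,"fingers": 0},{"wx": 0,"wy": 0,"wz": 0,"x": 0,"y": 0,"z": 0,"fingers": 0},{"wx": 0,"wy": 0,"wz": 0,"x": 0,"y": 0,"z": 0,"fingers": 0}], force=30)

```text
clock: 33.05
ee_pos: [505.4, 61.5, 274.5]
tcp_rot: [2.372, 2.059, 0.001]
force: [0.3, 0.6, -0.8]
opening: 16.4
finger_force: 0.0
```

```bash
cat > chk.py <<'E'
from h import *
np.set_printoptions(precision=1,suppress=True)
s,M=st()
for n in('wrist','side','top'):
    c=shot(n);w=cloud(c);X,Y,Z=w[...,0],w[...,1],w[...,2];B=(abs(X-516)<80)&(abs(Y-140)<130)
    q=w[B&(Z>189)&(Z<202)&(abs(Y-140)<40)]
    if len(q)>3:print(n,'head',len(q),cv2.minEnclosingCircle(q[:,:2].astype(np.float32)),q[:,2].mean())
    q=w[B&(Z>134)&(Z<146)&(abs(Y-140)<45)]
    if len(q)>10:print('housing top',len(q),cv2.minAreaRect(q[:,:2].astype(np.float32)),q[:,2].mean())
    hsv=cv2.cvtColor(c['color'],cv2.COLOR_RGB2HSV);red=((hsv[...,0]<8)|(hsv[...,0]>172))&(hsv[...,1]>150)&(hsv[...,2]>70)&B
    for nm,mm in(('lever',red&(Y<110)),('knob',red&(Y>200))):
        if mm.sum()>3:print(n,nm,mm.sum(),w[mm].mean(0),w[mm].min(0),w[mm].max(0))
E
python3 chk.py
```

```text
t 33.05 pos [505.4  61.5 274.5] hdg x,y [81.9 -8.1] zax [ 0. -0. -1.] j [ 0.1  0.2 -0.1  1.3 -0.   1.8] F [ 0.3  0.6 -0.8] M [ 0.   0.1 -0. ] open 16.4 0.0
wrist head 1603 ((516.4713134765625, 141.6949005126953), 14.80476188659668) 195.56195947655297
housing top 3113 ((516.4074096679688, 141.5292205810547), (55.6984977722168, 56.33977127075195), 81.81588745117188) 139.55600225462646
wrist lever 762 [505.4  66.9 146.6] [493.7  52.  135.7] [516.8  80.4 155. ]
side head 58 ((516.8801879882812, 140.83384704589844), 14.8236083984375) 194.9487440756855
housing top 184 ((516.749267578125, 141.3956298828125), (61.19651794433594, 55.23042297363281), 81.58831024169922) 140.10115771721163
side lever 26 [501.2  55.2 174.6] [493.6  49.9 133.4] [509.9  72.8 319.2]
side knob 14 [537.1 234.7 216.2] [534.6 229.9 198.8] [543.1 243.4 224.4]
top head 52 ((515.8907470703125, 143.08026123046875), 14.1939058303833) 194.73676888336541
housing top 94 ((516.9970092773438, 153.22715759277344), (35.1991081237793, 58.984134674072266), 89.30900573730469) 139.60994790862395
top knob 17 [528.4 239.7 220.5] [519.8 231.6 205.8] [536.1 252.6 226. ]
```

Seated: head top 195 = 84 + 111, square to the jig, plunger still up. Now I press the lever.

>>> play_rows(commands=[{"wx": 0,"wy": 0,"wz": 0,"x": 0,"y": 0,"z": 0.8,"fingers": 0},{"wx": 0,"wy": 0,"wz": 0,"x": 0,"y": 0,"z": 0.8,"fingers": 0},{"wx": 0,"wy": 0,"wz": 0,"x": 0,"y": 0,"z": 0.5,"fingers": 0},{"wx": 0,"wy": 0,"wz": 0,"x": 0,"y": 0,"z": 0.15,"fingers": 0},{"wx": 0,"wy": 0,"wz": 0,"x": 0,"y": 0,"z": 0.15,"fingers": 0},{"wx": 0,"wy": 0,"wz": 0,"x": 0,"y": 0,"z": 0.15,"fingers": 0},{"wx": 0,"wy": 0,"wz": 0,"x": 0,"y": 0,"z": 0.15,"fingers": 0},{"wx": 0,"wy": 0,"wz": 0,"x": 0,"y": 0,"z": 0.15,"fingers": 0},{"wx": 0,"wy": 0,"wz": 0,"x": 0,"y": 0,"z": 0,"fingers": 0}])

```text
clock: 34.1
ee_pos: [505.2, 61.2, 131.7]
tcp_rot: [2.372, 2.059, 0.0]
force: [-0.1, -0.0, 0.8]
opening: -0.0
finger_force: 0.0
```

>>> play_rows(commands=[{"wx": 0,"wy": 0,"wz": 0,"x": 0,"y": 0,"z": 0.1,"fingers": 0},{"wx": 0,"wy": 0,"wz": 0,"x": 0,"y": 0,"z": 0.1,"fingers": 0},{"wx": 0,"wy": 0,"wz": 0,"x": 0,"y": 0,"z": 0,"fingers": 0}])

```text
clock: 34.4
ee_pos: [505.0, 61.1, 121.6]
tcp_rot: [2.372, 2.059, -0.0]
force: [0.1, 0.7, -0.1]
opening: 0.2
finger_force: 0.0
```

```bash
python3 -c "
from h import *
st()"
```

```text
t 34.4 pos [505.   61.1 121.6] hdg x,y [81.9 -8.1] zax [ 0. -0. -1.] j [ 0.12  0.31 -0.38  0.89 -0.    1.83] F [ 0.1  0.7 -0.1] M [ 0.01  0.02 -0.  ] open 0.2 0.0
```

>>> play_rows(commands=[{"wx": 0,"wy": 0,"wz": 0,"x": 0,"y": 0,"z": 0.1,"fingers": 0},{"wx": 0,"wy": 0,"wz": 0,"x": 0,"y": 0,"z": 0.08,"fingers": 0},{"wx": 0,"wy": 0,"wz": 0,"x": 0,"y": 0,"z": 0.06,"fingers": 0},{"wx": 0,"wy": 0,"wz": 0,"x": 0,"y": 0,"z": 0,"fingers": 0},{"wx": 0,"wy": 0,"wz": 0,"x": 0,"y": 0,"z": 0,"fingers": 0}])

```text
clock: 34.9
ee_pos: [505.1, 61.3, 110.0]
tcp_rot: [2.372, 2.059, 0.0]
force: [-0.3, 0.7, -0.4]
opening: -0.1
finger_force: 0.0
```

```bash
python3 -c "
from h import *
st()"
```

```text
t 34.9 pos [505.1  61.3 110. ] hdg x,y [81.9 -8.1] zax [ 0. -0. -1.] j [ 0.12  0.32 -0.39  0.86 -0.    1.83] F [-0.3  0.7 -0.4] M [-0.05  0.02 -0.02] open -0.1 0.0
```

>>> play_rows(commands=[{"wx": 0,"wy": 0,"wz": 0,"x": 0,"y": 0,"z": 0.04,"fingers": 0},{"wx": 0,"wy": 0,"wz": 0,"x": 0,"y": 0,"z": 0.03,"fingers": 0},{"wx": 0,"wy": 0,"wz": 0,"x": 0,"y": 0,"z": 0,"fingers": 0},{"wx": 0,"wy": 0,"wz": 0,"x": 0,"y": 0,"z": 0,"fingers": 0}])

```text
clock: 35.3
ee_pos: [505.5, 60.7, 108.0]
tcp_rot: [2.371, 2.058, 0.001]
force: [-2.8, -1.5, 8.4]
opening: 0.2
finger_force: 4.7
```

```bash
python3 chk.py
```

```text
t 35.3 pos [505.5  60.7 108. ] hdg x,y [81.9 -8.1] zax [ 0. -0. -1.] j [ 0.1  0.3 -0.4  0.8 -0.   1.8] F [-2.8 -1.5  8.4] M [-0.3  0.6 -0. ] open 0.2 4.7
wrist head 19319 ((516.1629028320312, 139.06153869628906), 15.041693687438965) 196.40258560637182
housing top 4245 ((516.0907592773438, 139.26808166503906), (53.706417083740234, 56.39056396484375), 81.35517883300781) 140.7438970807983
wrist lever 138 [502.8  67.8 106.8] [495.   62.9 101.3] [515.5  70.6 109.3]
housing top 27 ((512.275634765625, 123.28990936279297), (24.249656677246094, 57.62196350097656), 67.55005645751953) 140.07908661879554
side lever 43 [500.2  44.8 107. ] [491.8  33.5 100.8] [509.4  66.  111.1]
top head 60 ((515.6935424804688, 139.67092895507812), 14.499041557312012) 195.7271278358511
housing top 131 ((515.9131469726562, 143.44349670410156), (52.41086959838867, 56.37353515625), 80.88729095458984) 140.12347567753574
top knob 14 [528.2 239.  219.6] [520.  232.6 214.8] [536.7 252.9 222.9]
```

>>> play_rows(commands=[{"wx": 0,"wy": 0,"wz": 0,"x": 0,"y": 0,"z": 0.03,"fingers": 0},{"wx": 0,"wy": 0,"wz": 0,"x": 0,"y": 0,"z": 0,"fingers": 0},{"wx": 0,"wy": 0,"wz": 0,"x": 0,"y": 0,"z": 0,"fingers": 0},{"wx": 0,"wy": 0,"wz": 0,"x": 0,"y": 0,"z": -0.2,"fingers": 0},{"wx": 0,"wy": 0,"wz": 0,"x": 0,"y": 0,"z": -0.8,"fingers": 0},{"wx": 0,"wy": 0,"wz": 0,"x": 0,"y": 0,"z": -0.9,"fingers": 0},{"wx": 0,"wy": 0,"wz": 0,"x": 0,"y": 0,"z": -0.9,"fingers": 0},{"wx": 0,"wy": 0,"wz": 0,"x": -0.8,"y": 0,"z": -0.4,"fingers": 0},{"wx": 0,"wy": 0,"wz": 0,"x": -0.8,"y": 0,"z": 0,"fingers": 0},{"wx": 0,"wy": 0,"wz": 0,"x": 0,"y": 0,"z": 0,"fingers": 0}])

```text
clock: 36.45
ee_pos: [494.0, -21.1, 266.5]
tcp_rot: [2.374, 2.052, 0.002]
force: [0.2, 0.2, 0.5]
opening: -0.3
finger_force: 0.0
```

```bash
python3 chk.py; python3 -c "
from h import *
c=load('side');save(c,'fin.png',s=1.5)"
```

```text
t 36.45 pos [494.  -21.1 266.5] hdg x,y [81.7 -8.3] zax [ 0. -0. -1.] j [-0.   0.2 -0.1  1.2 -0.   1.7] F [0.2 0.2 0.5] M [0. 0. 0.] open -0.3 0.0
housing top 631 ((512.2742309570312, 115.9490966796875), (5.248424530029297, 56.04522705078125), 81.52765655517578) 139.00352661228425
wrist lever 798 [503.   54.  109.2] [491.2  37.8  10.7] [516.7  70.3 111.7]
side head 14 ((508.6825256347656, 143.71682739257812), 12.884352684020996) 194.92137517100102
housing top 183 ((517.2448120117188, 140.6536102294922), (61.80514907836914, 54.884490966796875), 79.80815124511719) 140.1950014822768
side lever 58 [501.3  50.4 109.2] [490.6  36.7 103.3] [514.1  69.8 113.2]
top head 61 ((515.8406982421875, 142.38670349121094), 14.392596244812012) 194.96816118320703
housing top 182 ((515.9359741210938, 142.6680145263672), (56.1822509765625, 56.08484649658203), 81.19139099121094) 138.81629318889102
top lever 45 [501.9  54.7 109.1] [493.7  39.5 102.6] [511.8  67.7 117.9]
top knob 15 [528.6 238.5 220.7] [520.6 230.6 208.1] [535.9 252.3 227.7]
```

View pics/fin.png

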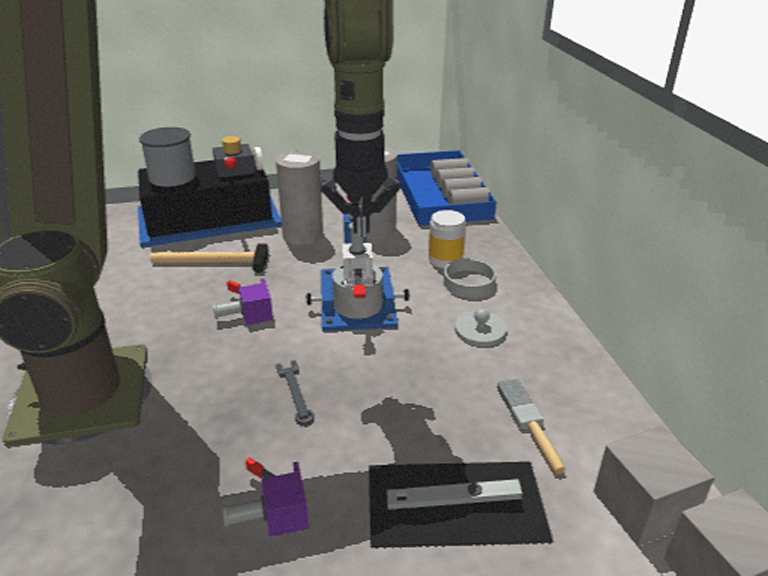

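The final view shows the coupler on the ball with its red lever level at (360,291), the arm on the mat at (455,493), and everything else in place. The lever's top is at z 109, as expected when fully down, so I hand in.

```bash
python3 -c "
from plant import r
print(r.sign_off())"
```

```text
the job is handed in; nothing more can be done
None
```

I finished the job and handed it in at about 36 s: the plunger is locked up, the clamp arm is on the mat, and the coupler is seated on the glued plate's ball with its lever pressed fully down, pointing away from the post.

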